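# Pack a display module into post frames and latch the rack gate

## Task

Pack the display module for transfer: lay it flat, rib up, in the bed of the base frame, then set the tall stacking frame over it with its four posts fully home in the base's corner sockets, and then the short frame with its posts fully home in the sockets of the tall one. Last, push the gate shut until its latch snaps behind the strike. Set things down gently rather than dropping them, and leave the other things on the bench where they are.

Things in the scene. Friction and masses are not known exactly. Their poses are not given: they have to be found in the camera images.
- base: base frame, fixed: dark steel plate 170 (x) by 130 mm (y), 14 mm thick, plus a 194 mm wide sill at its -x end (to x = -130 mm) with the gate, and its hinge and strike posts, 120 mm tall. Origin: centre of its underside, at bench level; z up. Four square corner sockets stand on the plate at x +-70, y +-50 mm: 17 mm inside, 26 mm outside, floor at z 14 mm, rim at z 32 mm.
- base_bed (a point): middle of the base's bed, on the plate, 14 mm above the base's origin, axes as the base. The module lies here lengthwise along x: 74 mm free in y between the sockets, 148 mm in x between two end stops 6 mm high.
- tall: tall stacking frame, loose, about 0.45 kg: black ring 166 (x) by 126 mm (y) on four round aluminium posts, 13 mm thick, feet tapering to 6 mm over the last 7 mm, centred at x +-70, y +-50 mm. Origin: centre of the rectangle at the feet, on which it stands; z up. Ring underside at z 72 mm. Same after a half turn. Home in the base, its origin is 14 mm above the base's.
- tall_bar (a point): middle of the tall frame's grip, 83 mm above its origin: an aluminium cross-bar across the ring, 12 mm thick (frame x), 86 mm long (frame y), z 72 to 94 mm. The ring is open for 57 mm either side of it along x. Turns with the frame.
- tall_sockets (a point): centre of the tall frame's four top sockets, level with their floors, 76 mm above its origin. The sockets stand on the ring's corners, right above the posts: square, 17 mm inside, 26 mm outside, 18 mm deep.
- short: short stacking frame, loose, about 0.38 kg: black ring 166 (x) by 126 mm (y) on four round aluminium posts, 13 mm thick, feet tapering to 6 mm over the last 7 mm, centred at x +-70, y +-50 mm. Origin: centre of the rectangle at the feet, on which it stands; z up. Ring underside at z 46 mm. Same after a half turn. Home, its origin is at tall_sockets.
- short_bar (a point): middle of the short frame's grip, 57 mm above its origin: an aluminium cross-bar across the ring, 12 mm thick (frame x), 86 mm long (frame y), z 46 to 68 mm. The ring is open for 57 mm either side of it along x. Turns with the frame.
- module: display module, face down, loose, about 0.25 kg: plate 130 (x) by 66 mm (y), 10 mm thick, steel back, with a black housing rib standing on its middle, the grip: 70 mm long (x), 14 mm thick (y), z 10 to 40 mm. Origin: centre of its underside, z up. Same after a half turn.
- gate (a joint): angle of the gate, rad: 0 shut, growing as it opens, clockwise seen from above; stops at 0, stays where left (hinge friction 0.03 N m). An upright grey plate, 150 mm from hinge to free edge, 6 mm thick, 20 to 120 mm above the bench. Shut, it runs from the hinge along the base's -y; open, its free edge stands out to the base's -x. No handle: push its outer face.
- latch (a joint): sprung bevelled bolt at the gate's free edge, 95 mm above the bench; m, 0 out, growing as pressed in. Below a gate angle of about 0.1 rad the strike rod pushes it in some 6 mm (3 to 6 N at the free edge); it snaps out to 0 behind the rod just before the gate is home, which then has 0.01 rad of play.
- gate_hinge (a point): point on the gate's vertical hinge axis at bench level, at x = -105, y = +90 mm of the base; the gate plate's middle plane holds this axis. Its axes turn with the gate.
- gate_push (a point): point on the gate's outer face (the one to push), 95 mm from the hinge, 90 mm above the bench; moves with the gate.
- bottle: bystander, leave alone: white plastic bottle with a black cap, 66 mm across, 150 mm tall, standing. Origin: centre of its underside.
- tape: bystander, leave alone: roll of yellow tape lying flat, 90 mm across, 24 mm high. Origin: centre of its underside.
- driver: bystander, leave alone: screwdriver with a black handle, 200 mm long, lying. Origin: centre of its underside.
- marker: bystander, leave alone: black marker pen, 135 mm long, 18 mm thick, lying. Origin: centre of its underside.
- swabs: bystander, leave alone: open grey cup, 70 mm across, 90 mm tall. Origin: centre of its underside.
- wipes: bystander, leave alone: closed white box, 110 x 130 x 60 mm. Origin: centre of its underside.
Things that resemble listed ones, but are neither listed nor needed, are in the scene too. What is shaped like the short but orange is not meant.

How it is judged (in metres and radians):
On the way, in this order (a step that is already met when the one before it is completed fails the run):
1. the display module lies flat in the bed of the base frame (x of module in the frame of base between -0.01 and 0.01 m and y of module in the frame of base between -0.008 and 0.008 m and z of module in the frame of base between 0.01 and 0.018 m and angle between the x axis of module and the x axis of base, either way round below 0.15 rad and angle between module's own z axis and vertical below 0.06 rad), for 0.2 s.
2. the tall frame's four posts are home in the base's sockets, over the module (all of step 1 and x of tall in the frame of base between -0.005 and 0.005 m and y of tall in the frame of base between -0.005 and 0.005 m and z of tall in the frame of base between 0.01 and 0.018 m and angle between the x axis of tall and the x axis of base, either way round below 0.06 rad and angle between tall's own z axis and vertical below 0.04 rad), for 0.2 s.
3. the short frame's four posts are home in the tall frame's sockets (all of step 2 and x of short in the frame of tall between -0.005 and 0.005 m and y of short in the frame of tall between -0.005 and 0.005 m and z of short in the frame of tall between 0.072 and 0.08 m and angle between the x axis of short and the x axis of tall, either way round below 0.06 rad and angle between short's own z axis and vertical below 0.04 rad), for 0.2 s.
4. the gate is shut and its latch has snapped out behind the strike (value of joint gate below 0.03 rad and value of joint latch below 0.003 m), for 0.2 s.
At the end, for the whole second after the job is handed in: Module flat in the bed (10 mm along, 8 mm across, 0.15 rad yaw, 0.06 rad tilt); tall frame home in the base, short frame home in the tall (each 5 mm sideways, 4 mm height, 0.06 rad yaw, 0.04 rad tilt); gate within 0.03 rad of shut, latch bolt out (under 3 mm); all at rest (all of step 3 and all of step 4 and linear speed of each of module, tall, short below 0.02 m/s); the robot touches nothing.
It fails at once if another thing on the bench is moved by more than 30 mm (distance of any of bottle, tape, driver, marker, swabs, wipes from where it was at the start of the episode above 0.03 m).
It fails at once if the module or a frame is dropped or slammed into its place (faster than 0.4 m/s in the last 15 mm) ((horizontal distance between module and base below 0.03 m and z of module in the frame of base below 0.029 m and linear speed of module above 0.4 m/s) or (horizontal distance between tall and base below 0.03 m and z of tall in the frame of base below 0.029 m and linear speed of tall above 0.4 m/s) or (horizontal distance between short and tall below 0.03 m and z of short in the frame of tall below 0.091 m and linear speed of short above 0.4 m/s)).
It also fails if it takes over 72 s, if anything falls off the work surface, if the arm or the gripper's body presses on something with over 40 N, if the wrist force passes 120 N, or if a joint passes its speed limit or range.

## Robot

A 6-joint arm with a two-finger parallel gripper is mounted at the origin on the work surface. World frame = base frame: x ahead of the robot, y to its left, z up, the work surface at z = 0. Lengths are in mm, angles in rad, forces in N, time in s.
With the tool pointing down it reaches from about 350 to 875 mm from the base axis. Payload 4.2 kg.
Tool frame: the origin (TCP) lies midway between the tips of the shut fingers; the grasp point (between the pads) lies 19 mm behind it; y points along the fingers, x is the direction in which the jaws open and shut, and the axes are right-handed (so a half turn about y gives the same grasp; the last joint's range is limited). The gripper opens to 85 mm and grips with 20 to 120 N. Pads are 22 mm wide; open, the fingers measure 114 mm over their backs; the gripper's body (76 mm by 85 mm) begins 54 mm behind the grasp point. The pads swing forward as they close: fully open they stand 13 mm farther back than shut.
Start: joints at [-0.931, 0.385, 0.008, 0, -1.194, -0.259], TCP at [232.303, -580.202, 231.312] pointing down, gripper open.
Joint ranges: [-3.14, 3.14], [-1.21, 2.06], [-1.07, 1.41], [-3.16, 2.05], [-2.99, -0.16], [-3.1, 3.1]. Speed limits (rad/s): [2.79, 2.79, 3.14, 3.14, 3.14, 3.14].

## Interface

Orientations are given as a unit quaternion [x, y, z, w].
In Python, from bench import read_state, get_image, job_done gives the robot as it stands.
- The arm moves only by the tool play_rows, never from a script. Its argument "series" is a list of rows, each a list of 7 numbers: the shift along the tool's x, y, z in m, then the turn, a rotation vector about the tool's x, y, z in rad, then the finger opening in m, from 0 to 0.0854. In form: [[x, y, z, wx, wy, wz, claw], ...]. A call has 1 to 10 rows; each row shifts and turns the pose as measured when the row begins, along the tool's axes as they then stand; what a row does not reach is not made up. A row lasts 1/10 s, in which the tool goes at most 50 mm and 8.59 degrees, less where a joint would pass 70% of its speed; a pose out of reach is approached as far as the arm can. A call with a gripper value outside its range is refused whole. The fingers move at their own pace and stop on an object; the grip force is fixed at half the most. Time passes only in rows, so rows that do not move let the fingers close. It gives the time, the measured TCP pose, the force and the opening at its end, in the units of the state.
- read_state(): the state, without advancing time (a new reading comes with each control period).
- get_image(name): name is "scene" or "top"; returns a dict with "color" (400x640x3 uint8, red, green, blue), "intrinsics" (3x3 intrinsics, pixels), "origin" and "orientation" of the camera in the world. Camera axes: x right, y down, z forward; pixel columns grow to the right and rows downward; lengths in mm; the calibration is good to about 2 mm. A picture is of the moment at which its call begins. There is no depth.
- job_done(): hands the job in, once; it reports no verdict.
The state is a dict: "clock": time; "joints": joint angles; "joint_vel": joint speeds; "joint_efforts": joint torques, N m; "position": TCP position; "ee_rot": TCP orientation; "contact_force": force on the tool from outside, world axes, zero at the start; "wrist_torque": the same for the moment, N m; "gripper_width": finger opening in mm.
Only numpy, scipy, OpenCV 4.12 (cv2) and the standard library are available. Lean on these libraries where they do the work, as an engineer would, in place of code of your own. Each camera call takes 0.05 s, during which the arm holds its last target. There are 200 camera calls.

## Working session

There is one attempt and no reset: what is moved stays moved. The work goes in short steps, Python scripts to look and compute and a tool call to move; the robot and the scene stay as the last step left them, time stands still between calls to the robot, and variables do not carry over. Pictures are saved under pics/ and viewed, about 8 in all and at most 12, crops included, and the job is handed in when it is done.

Besides the shell and the picture viewer there is one more tool, called after "Emit:" as name(argument=value, ...) on one line, values as JSON. play_rows: Moves the arm, as the interface text tells. Its arguments: {"type":"object","properties":{"series":{"type":"array","items":{"type":"array","items":{"type":"number"}}}},"required":["series"]}

```bash
ls; mkdir -p pics; python3 - <<'E'
from bench import *
import cv2,pickle
print(read_state())
for n in("scene","top"):
    d=get_image(n); cv2.imwrite(f"pics/{n}0.png",d["color"][:,:,::-1]); pickle.dump(d,open(f"{n}0.pkl","wb"))
    print(n,d["intrinsics"],d["origin"],d["orientation"])
E
```

```text
pics
{'clock': 0.0, 'joints': array([-9.31365023e-01,  3.85574060e-01,  6.60893665e-03, -4.95492095e-04,
       -1.19397794e+00, -2.58622996e-01]), 'joint_vel': array([ 2.94050269e-04, -1.15972638e-03, -5.14882560e-06,  1.53521298e-05,
        8.18218870e-05, -6.65577277e-04]), 'joint_efforts': array([-3.96159521e-04, -3.92285550e+01,  1.88402617e+01,  4.18608025e+00,
       -4.58996423e-03,  1.29121196e-05]), 'position': array([ 232.10728364, -579.67348258,  230.20491772]), 'ee_rot': array([ 0.39572661,  0.58595942, -0.585151  , -0.39705203]), 'contact_force': array([ 0.07432354, -0.27677198, -0.30999809]), 'wrist_torque': array([ 0.0203988 ,  0.00543945, -0.0142248 ]), 'gripper_width': 85.09382749277758}
scene [[376.2310111    0.         315.04426398]
 [  0.         376.2310111  197.77562393]
 [  0.           0.           1.        ]] [1053.57480043 -471.02307515  865.03871168] [ 0.85894329  0.36990035 -0.14422826 -0.32340124]
top [[381.72267632   0.         315.73835873]
 [  0.         381.72267632 198.78719818]
 [  0.           0.           1.        ]] [ 346.08780143   11.46942092 1388.33153998] [ 0.71214566 -0.69800792  0.0609143  -0.04385149]
```

View pics/scene0.png

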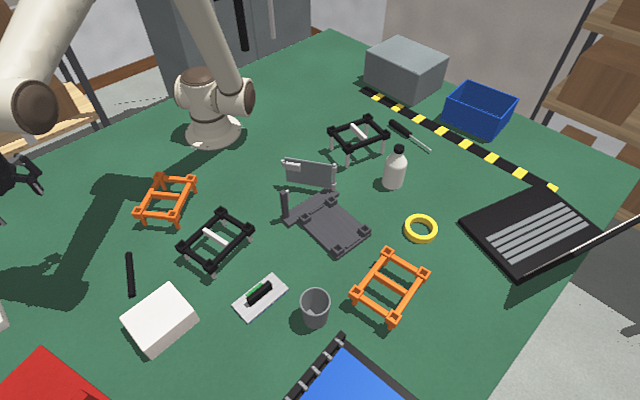

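View pics/top0.png

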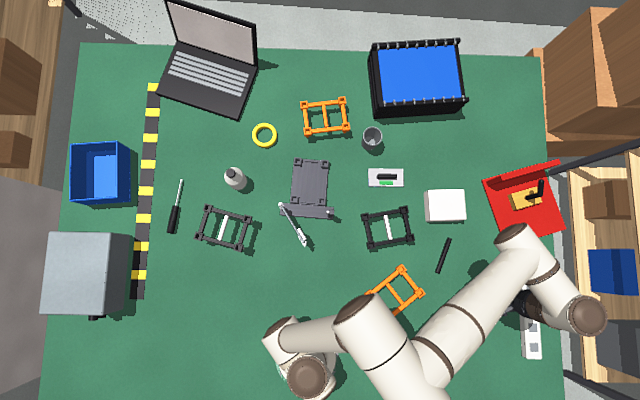

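```bash
cat > h.py <<'E'
import numpy as np,cv2,pickle
from scipy.spatial.transform import Rotation as R
from scipy.optimize import least_squares
from bench import *
def proj(d,P):
    p=(np.atleast_2d(P)-d["origin"])@R.from_quat(d["orientation"]).as_matrix()
    q=p@np.array(d["intrinsics"]).T; return q[:,:2]/q[:,2:]
def unproj(d,uv,z):
    uv=np.atleast_2d(uv); r=np.c_[uv,np.ones(len(uv))]@np.linalg.inv(d["intrinsics"]).T@R.from_quat(d["orientation"]).as_matrix().T
    return d["origin"]+r*((z-d["origin"][2])/r[:,2:])
def pts(pose,L):
    x,y,a=pose; L=np.atleast_2d(L).astype(float); c,s=np.cos(a),np.sin(a)
    return np.c_[x+c*L[:,0]-s*L[:,1],y+s*L[:,0]+c*L[:,1],L[:,2]]
def fit(obs,p0):  # obs: [(d,local pts,uv)]
    f=lambda p:np.concatenate([(proj(d,pts(p,L))-uv).ravel() for d,L,uv in obs])
    s=least_squares(f,p0,loss="soft_l1",x_scale=[10,10,.1]); return s.x,np.abs(f(s.x)).round(1)
def crop(d,x0,y0,x1,y1,k,name):
    im=cv2.resize(d["color"][y0:y1,x0:x1],None,fx=k,fy=k,interpolation=cv2.INTER_CUBIC)
    for u in range(-(-x0//20)*20,x1,20): cv2.putText(im,str(u),(int((u-x0)*k),8),0,.33,(255,255,0),1); cv2.line(im,(int((u-x0+.5)*k),10),(int((u-x0+.5)*k),16),(255,255,0),1)
    for v in range(-(-y0//20)*20,y1,20): cv2.putText(im,str(v),(0,int((v-y0+.5)*k)+4),0,.33,(255,255,0),1); cv2.line(im,(24,int((v-y0+.5)*k)),(30,int((v-y0+.5)*k)),(255,255,0),1)
    cv2.imwrite(name,im[:,:,::-1])
E
python3 - <<'E'
from h import *
t=pickle.load(open("top0.pkl","rb"));s=pickle.load(open("scene0.pkl","rb"))
crop(t,185,145,425,257,3.3,"pics/t1.png"); crop(s,170,105,400,325,2.7,"pics/s1.png")
print(unproj(t,[[310,181],[224,228],[387,229],[386,177]],50))
E
```

```text
[[ 610.11867966    2.55531245   50.        ]
 [ 436.45989391  298.73515363   50.        ]
 [ 444.34993761 -272.0105217    50.        ]
 [ 631.08403196 -270.17775963   50.        ]]
```

View pics/t1.png

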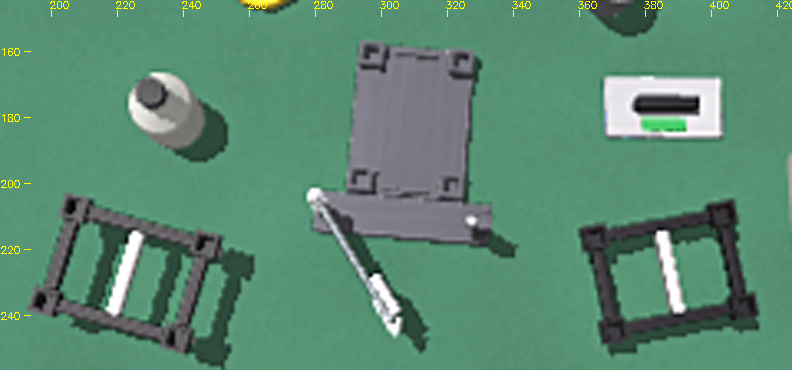

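View pics/s1.png

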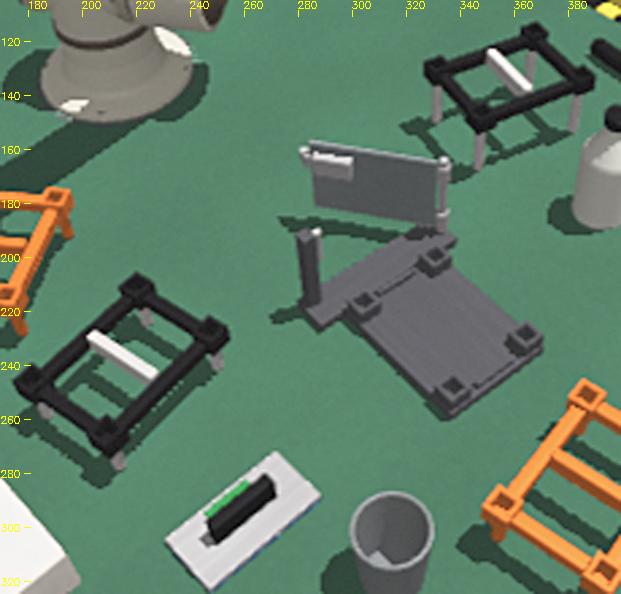

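```bash
cat >> h.py <<'E'
def goto(x,y,z,a,rx=None):
    "shift in tool axes after turning about tool y by the printed turn; a = world yaw of jaw axis, mod pi"
    st=read_state(); M=R.from_quat(st["ee_rot"]).as_matrix(); p=np.array(st["position"])
    best=None
    for k in (-2,-1,0,1,2):
        T=R.from_euler("z",a+k*np.pi).as_matrix()@np.c_[[1,0,0],[0,0,-1],[0,1,0]]
        rv=R.from_matrix(M.T@T).as_rotvec()
        if k in(0,1) : print("turn",rv.round(3),"j6",st["joints"][5].round(2),"shift before turn(mm)",(M.T@(np.array([x,y,z])-p)).round(1),"after turn",(T.T@(np.array([x,y,z])-p)).round(1))
    print("pos",p.round(1),"F",st["contact_force"].round(1),"w",round(st["gripper_width"],1),"t",st["clock"])
E
cat > f.py <<'E'
from h import *
t=pickle.load(open("top0.pkl","rb"));s=pickle.load(open("scene0.pkl","rb"))
tc=lambda L:np.array(L)/3.3+[184.5,144.5]
sc=lambda L:np.array(L)/2.7+[169.5,104.5]
C=lambda a,b,z:np.array([[a,b,z],[a,-b,z],[-a,-b,z],[-a,b,z]])
def go(n,L,T,S,p0):
    for nm,o in(("both",[(t,L,tc(T)),(s,L,sc(S))]),("top",[(t,L,tc(T))]),("scene",[(s,L,sc(S))])):
        p,r=fit(o,p0); print(n,nm,p.round(3),r)
go("base",C(70,50,32),[(373,55),(462,64),(452,187),(362,182)],[(525,335),(453,384),(364,302),(435,258)],[610,0,0])
go("tall",C(70,50,94),[(44,300),(75,208),(207,245),(177,338)],[(535,33),(580,79),(482,118),(434,71)],[436,299,1.3])
go("short",C(70,50,68),[(613,333),(593,237),(721,214),(745,306)],[(137,287),(211,331),(108,440),(33,380)],[444,-272,1.75])
go("mod",C(65,33,10),[(604,136),(604,76),(722,78),(722,138)],[(276,451),(321,495),(210,590),(165,541)],[631,-270,1.57])
print(unproj(t,tc([(395,330),(315,195)]),120))
p=read_state(); print(R.from_quat(p["ee_rot"]).as_matrix().round(3))
E
python3 f.py
```

```text
base both [ 6.13474e+02  4.13300e+00 -6.00000e-02] [0.1 0.1 0.2 0.5 0.4 0.1 0.1 0.7 0.2 0.6 0.2 0.8 0.3 0.4 0.1 1.2]
base top [ 6.12423e+02  4.42300e+00 -6.00000e-02] [0.2 0.2 0.2 0.2 0.3 0.4 0.2 0.4]
base scene [ 6.14544e+02  3.41100e+00 -6.10000e-02] [0.3 0.2 0.1 1.2 0.2 0.1 0.  0.9]
tall both [436.942 291.527   1.315] [1.  0.2 0.9 0.4 0.5 0.3 0.7 0.1 0.  0.7 0.7 1.3 0.  1.9 1.5 2.1]
tall top [436.553 294.102   1.313] [0.2 0.3 0.2 0.3 0.3 0.2 0.1 0.2]
tall scene [441.05 284.47   1.33] [0.9 0.6 0.2 0.  0.2 0.1 0.9 0.3]
short both [ 451.784 -271.148    1.78 ] [1.  0.9 1.  0.1 1.2 0.6 0.3 0.4 0.2 0.8 0.1 0.7 0.2 3.4 0.  0.4]
short top [ 449.978 -268.082    1.784] [0.2 0.3 0.1 0.5 0.2 0.2 0.5 0.1]
short scene [ 454.323 -273.154    1.778] [0.2 0.1 0.1 0.4 0.  2.2 0.2 0.7]
mod both [ 639.983 -278.16     1.588] [1.  0.1 0.7 0.5 0.2 0.2 0.3 0.5 0.2 0.2 0.4 0.  0.  0.1 0.1 0.6]
mod top [ 639.927 -276.439    1.574] [0.4 0.4 0.3 0.3 0.6 0.4 0.2 0.3]
mod scene [ 640.032 -278.749    1.594] [0.2 0.1 0.2 0.  0.  0.3 0.  0.3]
[[382.62366206  17.81454413 120.        ]
 [517.03069444 101.95738736 120.        ]]
[[-0.371 -0.001 -0.928]
 [ 0.928  0.002 -0.371]
 [ 0.002 -1.     0.   ]]
```

```bash
python3 -c "
from h import *
goto(640,-278,120,0.017)"
```

```text
turn [-2.000e-03  1.934e+00  1.000e-03] j6 -0.26 shift before turn(mm) [ 128.4  110.5 -490.8] after turn [413.  110.3 294.8]
turn [ 1.000e-03 -1.207e+00  2.000e-03] j6 -0.26 shift before turn(mm) [ 128.4  110.5 -490.8] after turn [-413.   110.3 -294.8]
pos [ 232.1 -579.7  230.3] F [ 0.8 -0.3 -0. ] w 85.8 t 0.1
```

Emit:
play_rows(series=[[0, 0, 0, 0, -0.134, 0, 0.085], [0, 0, 0, 0, -0.134, 0, 0.085], [0, 0, 0, 0, -0.134, 0, 0.085], [0, 0, 0, 0, -0.134, 0, 0.085], [0, 0, 0, 0, -0.134, 0, 0.085], [0, 0, 0, 0, -0.134, 0, 0.085], [0, 0, 0, 0, -0.134, 0, 0.085], [0, 0, 0, 0, -0.134, 0, 0.085], [0, 0, 0, 0, -0.134, 0, 0.085]])

```text
clock: 1.0
position: [230.9, -576.8, 224.1]
ee_rot: [-0.025, 0.711, -0.702, 0.021]
contact_force: [-0.3, -0.4, 0.3]
gripper_width: 84.7
```

Emit:
play_rows(series=[[-0.04, 0.005, -0.029, 0, 0, 0, 0.085], [-0.04, 0.005, -0.029, 0, 0, 0, 0.085], [-0.04, 0.005, -0.029, 0, 0, 0, 0.085], [-0.04, 0.005, -0.029, 0, 0, 0, 0.085], [-0.04, 0.005, -0.029, 0, 0, 0, 0.085], [-0.04, 0.005, -0.029, 0, 0, 0, 0.085], [-0.04, 0.005, -0.029, 0, 0, 0, 0.085], [-0.04, 0.005, -0.029, 0, 0, 0, 0.085], [-0.04, 0.005, -0.029, 0, 0, 0, 0.085], [-0.02, 0.005, -0.015, 0, 0, 0, 0.085]])

```text
clock: 2.0
position: [594.4, -272.5, 169.8]
ee_rot: [-0.024, 0.713, -0.701, 0.016]
contact_force: [-0.1, -0.6, -1.1]
gripper_width: 85.3
```

```bash
python3 -c "
from h import *
goto(640,-278,14,0.017)"
```

```text
turn [ 0.018 -3.101 -0.027] j6 0.25 shift before turn(mm) [-47.  155.1  10.8] after turn [ 45.5 155.8  -6.3]
turn [0.017 0.04  0.011] j6 0.25 shift before turn(mm) [-47.  155.1  10.8] after turn [-45.5 155.8   6.3]
pos [ 594.4 -272.5  169.8] F [-0.1 -0.6 -1.1] w 85.3 t 2.0
```

Emit:
play_rows(series=[[-0.024, 0.03, 0.006, 0.017, 0.04, 0.011, 0.085], [-0.022, 0.04, 0, 0, 0, 0, 0.085], [0, 0.03, 0, 0, 0, 0, 0.085], [0, 0, 0, 0, 0, 0, 0.085]])

```text
clock: 2.4
position: [645.5, -271.0, 64.2]
ee_rot: [-0.008, 0.707, -0.707, 0.008]
contact_force: [0.2, 0.5, -0.4]
gripper_width: 85.2
```

```bash
python3 -c "
from h import *
goto(640,-278,14,0.017)"
```

```text
turn [ 1.000e-03 -3.136e+00 -1.000e-03] j6 0.19 shift before turn(mm) [ 5.6 50.2  6.9] after turn [-5.6 50.2 -6.9]
turn [0.    0.005 0.001] j6 0.19 shift before turn(mm) [ 5.6 50.2  6.9] after turn [ 5.6 50.2  6.9]
pos [ 645.5 -271.    64.2] F [ 0.2  0.5 -0.4] w 85.2 t 2.4
```

Emit:
play_rows(series=[[0.0056, 0.018, 0.0069, 0, 0.005, 0, 0.085], [0, 0.018, 0, 0, 0, 0, 0.085], [0, 0.012, 0, 0, 0, 0, 0.085], [0, 0, 0, 0, 0, 0, 0.085]])

```text
clock: 2.8
position: [641.2, -279.3, 18.3]
ee_rot: [0.006, -0.706, 0.708, -0.007]
contact_force: [-1.4, -0.9, 0.1]
gripper_width: 84.8
```

Emit:
play_rows(series=[[0, 0, 0, 0, 0, 0, 0.0], [0, 0, 0, 0, 0, 0, 0.0], [0, 0, 0, 0, 0, 0, 0.0], [0, 0, 0, 0, 0, 0, 0.0], [0, 0, 0, 0, 0, 0, 0.0], [0, 0, 0, 0, 0, 0, 0.0], [0, 0, 0, 0, 0, 0, 0.0]])

```text
clock: 3.5
position: [643.6, -280.1, 24.3]
ee_rot: [0.003, -0.706, 0.709, -0.01]
contact_force: [-0.8, -0.2, 0.4]
gripper_width: 12.5
```

```bash
python3 -c "
from h import *
goto(640,-278,14,0.017)"
```

```text
turn [-0.015 -3.14   0.007] j6 0.2 shift before turn(mm) [ 3.6 10.3 -2.2] after turn [-3.5 10.3  2.2]
turn [-0.004  0.002 -0.009] j6 0.2 shift before turn(mm) [ 3.6 10.3 -2.2] after turn [ 3.5 10.3 -2.2]
pos [ 643.6 -280.1   24.3] F [-0.8 -0.2  0.4] w 12.5 t 3.5
```

Emit:
play_rows(series=[[0, -0.02, 0, 0, 0, 0, 0.0], [0, -0.04, 0, 0, 0, 0, 0.0], [0, -0.045, 0, 0, 0, 0, 0.0], [0, -0.045, 0, 0, 0, 0, 0.0], [0, 0, 0, 0, 0, 0, 0.0]])

```text
clock: 4.0
position: [639.0, -278.5, 171.6]
ee_rot: [-0.008, 0.707, -0.707, 0.004]
contact_force: [0.7, 0.1, -1.7]
gripper_width: 12.2
```

```bash
python3 -c "
from h import *
goto(613.2,4.2,190,-0.06+np.pi/2)"
```

```text
turn [-0.003  1.648  0.005] j6 0.2 shift before turn(mm) [  21.1  -18.1 -283.1] after turn [280.6 -18.4  42.7]
turn [ 0.005 -1.494  0.003] j6 0.2 shift before turn(mm) [  21.1  -18.1 -283.1] after turn [-280.6  -18.4  -42.7]
pos [ 639.  -278.5  171.6] F [ 0.7  0.1 -1.7] w 12.2 t 4.0
```

Emit:
play_rows(series=[[0, -0.003, 0, 0, -0.149, 0, 0], [0, -0.003, 0, 0, -0.149, 0, 0], [0, -0.003, 0, 0, -0.149, 0, 0], [0, -0.003, 0, 0, -0.149, 0, 0], [0, -0.003, 0, 0, -0.149, 0, 0], [0, -0.003, 0, 0, -0.149, 0, 0], [0, -0.003, 0, 0, -0.149, 0, 0], [0, -0.003, 0, 0, -0.149, 0, 0], [0, -0.003, 0, 0, -0.149, 0, 0], [0, -0.003, 0, 0, -0.149, 0, 0]])

```text
clock: 5.0
position: [631.7, -273.8, 184.8]
ee_rot: [-0.491, 0.523, -0.501, 0.484]
contact_force: [-0.2, -0.4, -4.5]
gripper_width: 12.1
```

Emit:
play_rows(series=[[-0.035, 0, -0.005, 0, 0, 0, 0], [-0.04, 0, -0.006, 0, 0, 0, 0], [-0.04, 0, -0.006, 0, 0, 0, 0], [-0.04, 0, -0.006, 0, 0, 0, 0], [-0.04, 0, -0.006, 0, 0, 0, 0], [-0.04, 0, -0.006, 0, 0, 0, 0], [-0.03, 0, -0.006, 0, 0, 0, 0], [0, 0, 0, 0, 0, 0, 0]])

```text
clock: 5.8
position: [596.5, 2.3, 175.8]
ee_rot: [-0.494, 0.531, -0.496, 0.478]
contact_force: [-0.1, -0.6, -3.3]
gripper_width: 12.5
```

```bash
python3 -c "
from h import *
goto(613.2,4.2,80,-0.06+np.pi/2)
t=get_image('top');s=get_image('scene')
pickle.dump((t,s),open('m1.pkl','wb'))
crop(t,270,140,350,260,5,'/tmp/a.png');crop(s,260,130,380,270,4.285,'/tmp/b.png')
cv2.imwrite('pics/m1.png',np.hstack([cv2.imread('/tmp/a.png')[:599],cv2.imread('/tmp/b.png')[:599]])[:,:800])"
```

```text
turn [-0.029 -3.135 -0.08 ] j6 1.28 shift before turn(mm) [-1.  94.9 21.4] after turn [  2.9  95.8 -16.5]
turn [ 0.051  0.005 -0.018] j6 1.28 shift before turn(mm) [-1.  94.9 21.4] after turn [-2.9 95.8 16.5]
pos [596.5   2.3 175.8] F [-0.1 -0.6 -3.3] w 12.5 t 5.8
```

View pics/m1.png

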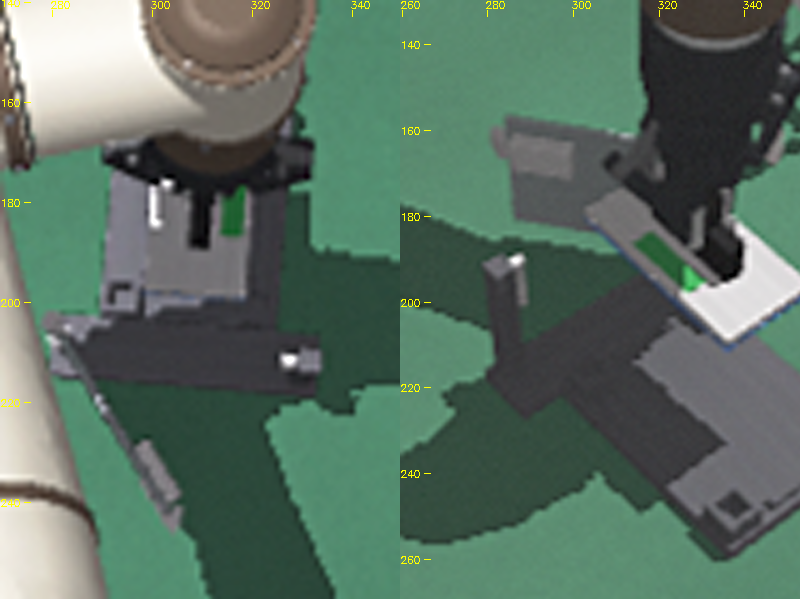

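```bash
python3 - <<'E'
from h import *
t,s=pickle.load(open('m1.pkl','rb'))
L=lambda a,b:[a,b,161.5]
p,r=fit([(t,[L(-65,33),L(-65,-33)],np.array([[298.5,198.1],[318.7,199.3]])),(s,[L(-65,-33),L(65,-33)],np.array([[302.7,180.1],[336,210]]))],[600,0,-.06])
print(p,r)
print(R.from_quat(read_state()["ee_rot"]).as_matrix().round(3))
E
```

```text
[ 5.95585795e+02 -2.64083501e-01 -7.44418499e-02] [0.6 0.7 0.7 0.  0.4 0.6 0.1 0.9]
[[-0.058 -0.05   0.997]
 [-0.998  0.02  -0.057]
 [-0.017 -0.999 -0.051]]
```

Emit:
play_rows(series=[[-0.002, 0, 0.0165, 0.05, 0.005, -0.018, 0], [0, 0.03, 0, 0, 0, 0, 0], [0, 0.03, 0, 0, 0, 0, 0], [0, 0.03, 0, 0, 0, 0, 0], [0, 0.015, 0, 0, 0, 0, 0], [0, 0, 0, 0, 0, 0, 0]])

```text
clock: 6.5
position: [613.9, -7.9, 64.1]
ee_rot: [0.483, -0.518, 0.518, -0.48]
contact_force: [-0.0, 0.5, -3.0]
gripper_width: 12.2
```

```bash
python3 -c "
from h import *
goto(613.2,4.2,38,-0.06+np.pi/2)"
```

```text
turn [-5.000e-03  3.129e+00  3.000e-03] j6 1.24 shift before turn(mm) [-12.1  26.   -1.6] after turn [12.1 26.1  1.5]
turn [ 0.002 -0.013  0.003] j6 1.24 shift before turn(mm) [-12.1  26.   -1.6] after turn [-12.1  26.1  -1.5]
pos [613.9  -7.9  64.1] F [-0.   0.5 -3. ] w 12.2 t 6.5
```

Emit:
play_rows(series=[[-0.012, 0, -0.0015, 0, -0.013, 0, 0], [0, 0, 0, 0, 0, 0, 0]])

```text
clock: 6.7
position: [613.8, 2.8, 64.1]
ee_rot: [0.486, -0.515, 0.516, -0.483]
contact_force: [-0.1, -0.1, -2.8]
gripper_width: 12.7
```

```bash
python3 -c "
from h import *
goto(613.2,4.2,38,-0.06+np.pi/2)"
```

```text
turn [-5.00e-03  3.14e+00  3.00e-03] j6 1.24 shift before turn(mm) [-1.5 26.1 -0.6] after turn [ 1.4 26.1  0.7]
turn [ 0.002 -0.002  0.003] j6 1.24 shift before turn(mm) [-1.5 26.1 -0.6] after turn [-1.4 26.1 -0.7]
pos [613.8   2.8  64.1] F [-0.1 -0.1 -2.8] w 12.7 t 6.7
```

Emit:
play_rows(series=[[-0.0015, 0.008, 0, 0, 0, 0, 0], [0, 0.006, 0, 0, 0, 0, 0], [0, 0.006, 0, 0, 0, 0, 0], [0, 0.003, 0, 0, 0, 0, 0], [0, 0.001, 0, 0, 0, 0, 0]])

```text
clock: 7.2
position: [615.9, 4.9, 41.4]
ee_rot: [0.484, -0.514, 0.516, -0.485]
contact_force: [0.5, 0.5, -3.2]
gripper_width: 12.2
```

```bash
python3 -c "
from h import *
goto(613.2,4.2,38,-0.06+np.pi/2)"
```

```text
turn [-3.000e-03  3.141e+00 -6.000e-03] j6 1.23 shift before turn(mm) [ 0.8  3.4 -2.7] after turn [-0.8  3.4  2.6]
turn [-0.004 -0.001  0.002] j6 1.23 shift before turn(mm) [ 0.8  3.4 -2.7] after turn [ 0.8  3.4 -2.6]
pos [615.9   4.9  41.4] F [ 0.5  0.5 -3.2] w 12.2 t 7.2
```

Emit:
play_rows(series=[[0.0005, 0.002, -0.0025, 0, 0, 0, 0], [0, 0.002, 0, 0, 0, 0, 0], [0, 0.002, 0, 0, 0, 0, 0]])

```text
clock: 7.5
position: [613.2, 4.2, 38.1]
ee_rot: [0.485, -0.513, 0.516, -0.485]
contact_force: [-6.0, 1.4, 11.9]
gripper_width: 12.3
```

Emit:
play_rows(series=[[0, 0, 0, 0, 0, 0, 0.04], [0, 0, 0, 0, 0, 0, 0.04], [0, 0, 0, 0, 0, 0, 0.04], [0, -0.02, 0, 0, 0, 0, 0.05], [0, -0.04, 0, 0, 0, 0, 0.085], [0, -0.05, 0, 0, 0, 0, 0.085], [0, -0.05, 0, 0, 0, 0, 0.085], [0, -0.05, 0, 0, 0, 0, 0.085], [0, 0, 0, 0, 0, 0, 0.085]])

```text
clock: 8.4
position: [614.0, 4.3, 256.4]
ee_rot: [0.484, -0.511, 0.518, -0.486]
contact_force: [0.8, -0.0, 0.1]
gripper_width: 84.8
```

```bash
python3 -c "
from h import *
goto(437,292,180,1.315)"
```

```text
turn [ 0.006 -2.945  0.013] j6 1.24 shift before turn(mm) [-277.2   73.5 -194.2] after turn [233.6  76.4 244. ]
turn [-0.009  0.197  0.004] j6 1.24 shift before turn(mm) [-277.2   73.5 -194.2] after turn [-233.6   76.4 -244. ]
pos [614.    4.3 256.4] F [ 0.8 -0.   0.1] w 84.8 t 8.4
```

Emit:
play_rows(series=[[0, 0, 0, 0, 0.1, 0, 0.085], [0, 0, 0, 0, 0.097, 0, 0.085], [-0.029, 0, -0.0305, 0, 0, 0, 0.085], [-0.029, 0.0, -0.0305, 0, 0, 0, 0.085], [-0.029, 0, -0.0305, 0, 0, 0, 0.085], [-0.029, 0, -0.0305, 0, 0, 0, 0.085], [-0.029, 0, -0.0305, 0, 0, 0, 0.085], [-0.029, 0.01, -0.0305, 0, 0, 0, 0.085], [-0.029, 0.02, -0.0305, 0, 0, 0, 0.085], [-0.025, 0.01, -0.025, 0, 0, 0, 0.085]])

```text
clock: 9.4
position: [444.4, 294.1, 215.5]
ee_rot: [0.42, -0.559, 0.568, -0.434]
contact_force: [0.1, 0.5, -0.3]
gripper_width: 85.0
```

```bash
python3 - <<'E'
from h import *
goto(437,292,66,1.315)
t=get_image('top');s=get_image('scene')
pickle.dump((t,s),open('m2.pkl','wb'))
crop(t,265,140,345,260,5,'/tmp/a.png');crop(s,290,180,380,270,4.44,'/tmp/b.png')
a=cv2.imread('/tmp/a.png')[:599];b=cv2.imread('/tmp/b.png');b=np.vstack([b,np.zeros((599-len(b),b.shape[1],3),np.uint8)])
cv2.imwrite('pics/m2.png',np.hstack([a,b])[:,:800])
E
```

```text
turn [ 0.013  3.123 -0.036] j6 0.39 shift before turn(mm) [  5.3 149.2 -10. ] after turn [ -3.9 149.5   6.6]
turn [-0.023 -0.018 -0.008] j6 0.39 shift before turn(mm) [  5.3 149.2 -10. ] after turn [  3.9 149.5  -6.6]
pos [444.4 294.1 215.5] F [ 0.1  0.5 -0.3] w 85.0 t 9.4
```

View pics/m2.png

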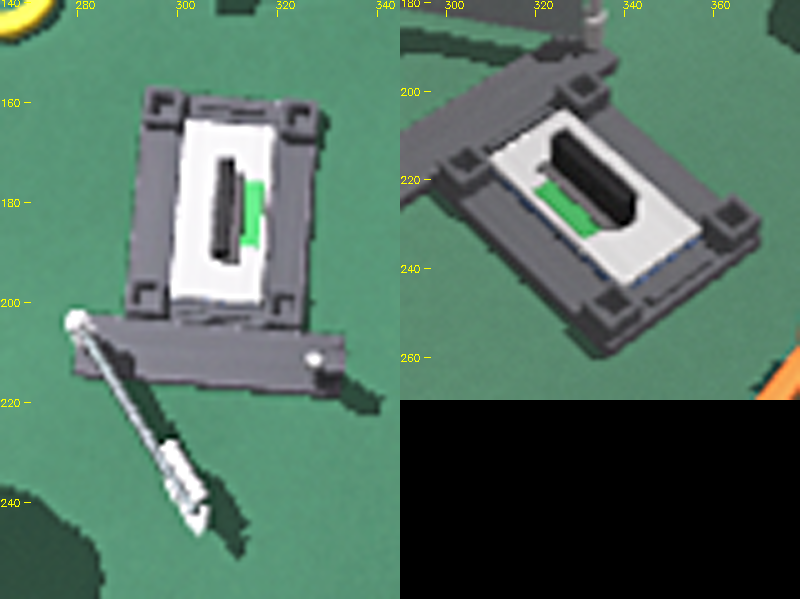

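```bash
python3 - <<'E'
from h import *
t,s=pickle.load(open('m2.pkl','rb'))
tc=lambda L:np.array(L)/5+[264.5,139.5]
sc=lambda L:np.array(L)/4.444+[289.5,179.5]
C=lambda a,b,z:np.array([[a,b,z],[a,-b,z],[-a,-b,z],[-a,b,z]])
def go(n,L,T,S,p0):
    for nm,o in(("both",[(t,L,tc(T)),(s,L,sc(S))]),("top",[(t,L,tc(T))]),("scene",[(s,L,sc(S))])):
        p,r=fit(o,p0); print(n,nm,p.round(3),r.max())
go("base",C(70,50,32),[(162,106),(299,120),(287,305),(148,296)],[(335,214),(212,299),(64,163),(183,87)],[610,0,0])
go("mod",C(65,33,24),[(180,120),(273,126),(262,306),(170,298)],[(302,230),(228,287),(90,158),(162,111)],[610,0,0])
t,s=[pickle.load(open(f,'rb')) for f in('top0.pkl','scene0.pkl')]
# bar end positions of tall and short from top0: bar top centre
tc=lambda L:np.array(L)/3.3+[184.5,144.5]; sc=lambda L:np.array(L)/2.7+[169.5,104.5]
print('tall bar',unproj(t,tc([(125.5,273.5)]),94),unproj(s,sc([(509,72)]),94))
print('short bar',unproj(t,tc([(671,272)]),68),unproj(s,sc([(122,357)]),68))
E
```

```text
base both [ 6.14031e+02  4.85000e+00 -5.30000e-02] 0.7
base top [ 6.14768e+02  4.92200e+00 -5.10000e-02] 0.6
base scene [ 6.13508e+02  4.90900e+00 -5.40000e-02] 0.6
mod both [ 6.11609e+02  5.40800e+00 -4.40000e-02] 0.8
mod top [ 6.11919e+02  6.81500e+00 -4.00000e-02] 0.6
mod scene [ 6.11611e+02  4.25900e+00 -4.30000e-02] 0.6
tall bar [[435.4815457  294.32655787  94.        ]] [[438.64680977 288.71479395  94.        ]]
short bar [[ 450.30133062 -271.17830206   68.        ]] [[ 453.91626544 -274.63173955   68.        ]]
```

Emit:
play_rows(series=[[0.004, 0, -0.0066, -0.023, -0.018, -0.008, 0.085], [0, 0.03, 0, 0, 0, 0, 0.085], [0, 0.03, 0, 0, 0, 0, 0.085], [0, 0.01, 0, 0, 0, 0, 0.085], [0, 0, 0, 0, 0, 0, 0.085]])

```text
clock: 10.0
position: [437.8, 292.6, 145.7]
ee_rot: [-0.433, 0.559, -0.557, 0.434]
contact_force: [0.8, 0.5, -0.0]
gripper_width: 84.8
```

```bash
python3 -c "
from h import *
goto(437,292,66,1.315)"
```

```text
turn [-5.000e-03 -3.136e+00 -2.000e-03] j6 0.43 shift before turn(mm) [ 1.1 79.7 -0.5] after turn [-0.8 79.7  0.6]
turn [ 0.001  0.006 -0.003] j6 0.43 shift before turn(mm) [ 1.1 79.7 -0.5] after turn [ 0.8 79.7 -0.6]
pos [437.8 292.6 145.7] F [ 0.8  0.5 -0. ] w 84.8 t 10.0
```

Emit:
play_rows(series=[[0.001, 0.025, -0.0006, 0, 0.005, 0, 0.085], [0, 0.025, 0, 0, 0, 0, 0.085], [0, 0.018, 0, 0, 0, 0, 0.085], [0, 0.01, 0, 0, 0, 0, 0.085], [0, 0.002, 0, 0, 0, 0, 0.085]])

```text
clock: 10.5
position: [443.3, 294.3, 71.1]
ee_rot: [-0.426, 0.562, -0.558, 0.438]
contact_force: [-0.2, 0.2, 0.5]
gripper_width: 85.1
```

Emit:
play_rows(series=[[0, 0, 0, 0, 0, 0, 0.0], [0, 0, 0, 0, 0, 0, 0.0], [0, 0, 0, 0, 0, 0, 0.0], [0, 0, 0, 0, 0, 0, 0.0], [0, 0, 0, 0, 0, 0, 0.0], [0, 0, 0, 0, 0, 0, 0.0], [0, 0, 0, 0, 0, 0, 0.0]])

```text
clock: 11.2
position: [445.2, 295.4, 75.6]
ee_rot: [-0.424, 0.561, -0.558, 0.44]
contact_force: [-0.3, -0.5, -0.4]
gripper_width: 10.6
```

Emit:
play_rows(series=[[0, -0.015, 0, 0, 0, 0, 0.0], [0, -0.03, 0, 0, 0, 0, 0.0], [0, -0.045, 0, 0, 0, 0, 0.0], [0, -0.045, 0, 0, 0, 0, 0.0], [0, -0.04, 0, 0, 0, 0, 0.0], [0, 0, 0, 0, 0, 0, 0.0]])

```text
clock: 11.8
position: [438.6, 289.7, 247.7]
ee_rot: [-0.43, 0.563, -0.558, 0.432]
contact_force: [0.9, 0.0, -3.6]
gripper_width: 10.5
```

```bash
python3 -c "
from h import *
goto(614,4.9,240,-0.055)"
```

```text
turn [-0.003 -1.776 -0.008] j6 0.42 shift before turn(mm) [230.1   5.3 242.9] after turn [ 190.8    7.7 -274.8]
turn [ 0.007  1.365 -0.003] j6 0.42 shift before turn(mm) [230.1   5.3 242.9] after turn [-190.8    7.7  274.8]
pos [438.6 289.7 247.7] F [ 0.9  0.  -3.6] w 10.5 t 11.8
```

Emit:
play_rows(series=[[0, 0, 0, 0, 0.137, 0, 0], [0, 0, 0, 0, 0.137, 0, 0], [0, 0, 0, 0, 0.137, 0, 0], [0, 0, 0, 0, 0.137, 0, 0], [0, 0, 0, 0, 0.137, 0, 0], [0, 0, 0, 0, 0.137, 0, 0], [0, 0, 0, 0, 0.137, 0, 0], [0, 0, 0, 0, 0.137, 0, 0], [0, 0, 0, 0, 0.137, 0, 0], [0, 0, 0, 0, 0.135, 0, 0]])

```text
clock: 12.8
position: [425.5, 283.2, 222.9]
ee_rot: [-0.029, -0.7, 0.711, 0.058]
contact_force: [-0.2, -0.2, -4.2]
gripper_width: 10.6
```

```bash
python3 -c "
from h import *
goto(614,4.9,240,-0.055)"
```

```text
turn [-0.061  3.073 -0.024] j6 -1.0 shift before turn(mm) [-220.5  -21.5  253.4] after turn [ 203.5  -17.1 -267.5]
turn [-0.016 -0.068  0.04 ] j6 -1.0 shift before turn(mm) [-220.5  -21.5  253.4] after turn [-203.5  -17.1  267.5]
pos [425.5 283.2 222.9] F [-0.2 -0.2 -4.2] w 10.6 t 12.8
```

Emit:
play_rows(series=[[0, -0.03, 0, -0.016, -0.068, 0.04, 0], [-0.01, -0.01, 0.02, 0, 0, 0, 0], [-0.028, 0, 0.037, 0, 0, 0, 0], [-0.028, 0, 0.037, 0, 0, 0, 0], [-0.028, 0, 0.037, 0, 0, 0, 0], [-0.028, 0, 0.037, 0, 0, 0, 0], [-0.028, 0, 0.037, 0, 0, 0, 0], [-0.028, 0, 0.037, 0, 0, 0, 0], [-0.02, 0, 0.024, 0, 0, 0, 0], [0, 0, 0, 0, 0, 0, 0]])

```text
clock: 13.8
position: [603.5, -3.8, 233.1]
ee_rot: [-0.005, -0.704, 0.71, 0.035]
contact_force: [-1.3, 0.8, -4.7]
gripper_width: 10.9
```

```bash
python3 -c "
from h import *
goto(614,4.9,140,-0.055)"
```

```text
turn [-0.067  3.139 -0.015] j6 -0.31 shift before turn(mm) [-14.   92.5 -10.2] after turn [10.  93.1  9.3]
turn [-0.01  -0.002  0.043] j6 -0.31 shift before turn(mm) [-14.   92.5 -10.2] after turn [-10.   93.1  -9.3]
pos [603.5  -3.8 233.1] F [-1.3  0.8 -4.7] w 10.9 t 13.8
```

Emit:
play_rows(series=[[-0.01, 0, -0.009, -0.01, 0, 0.043, 0], [0, 0.03, 0, 0, 0, 0, 0], [0, 0.03, 0, 0, 0, 0, 0], [0, 0.025, 0, 0, 0, 0, 0], [0, 0.01, 0, 0, 0, 0, 0], [0, 0, 0, 0, 0, 0, 0]])

```text
clock: 14.4
position: [605.7, 5.5, 120.5]
ee_rot: [0.015, 0.707, -0.706, -0.03]
contact_force: [-0.0, 0.8, -5.2]
gripper_width: 10.5
```

```bash
python3 -c "
from h import *
goto(614,4.9,130,-0.055)"
```

```text
turn [-3.400e-02  3.133e+00  2.000e-03] j6 -0.33 shift before turn(mm) [-8.1 -9.6  0. ] after turn [ 8.4 -9.5 -0.1]
turn [ 0.001 -0.009  0.021] j6 -0.33 shift before turn(mm) [-8.1 -9.6  0. ] after turn [-8.4 -9.5  0.1]
pos [605.7   5.5 120.5] F [-0.   0.8 -5.2] w 10.5 t 14.4
```

Emit:
play_rows(series=[[-0.0084, -0.004, 0, 0, -0.009, 0.021, 0], [0, 0, 0, 0, 0, 0, 0]])

```text
clock: 14.6
position: [615.3, 5.5, 125.3]
ee_rot: [0.02, 0.707, -0.707, -0.018]
contact_force: [-0.6, 0.3, -3.3]
gripper_width: 10.7
```

```bash
python3 - <<'E'
from h import *
goto(614,4.9,130,-0.055)
t=get_image('top');s=get_image('scene')
pickle.dump((t,s),open('m3.pkl','wb'))
crop(t,265,140,345,260,5,'/tmp/a.png');crop(s,285,150,375,270,5,'/tmp/b.png')
cv2.imwrite('pics/m3.png',np.hstack([cv2.imread('/tmp/a.png')[:599],cv2.imread('/tmp/b.png')[:599]])[:,:800])
E
```

```text
turn [-4.00e-03 -3.14e+00 -1.00e-03] j6 -0.32 shift before turn(mm) [ 1.3 -4.7  0.6] after turn [-1.3 -4.7 -0.6]
turn [ 0.001  0.002 -0.002] j6 -0.32 shift before turn(mm) [ 1.3 -4.7  0.6] after turn [ 1.3 -4.7  0.6]
pos [615.3   5.5 125.3] F [-0.6  0.3 -3.3] w 10.7 t 14.6
```

View pics/m3.png

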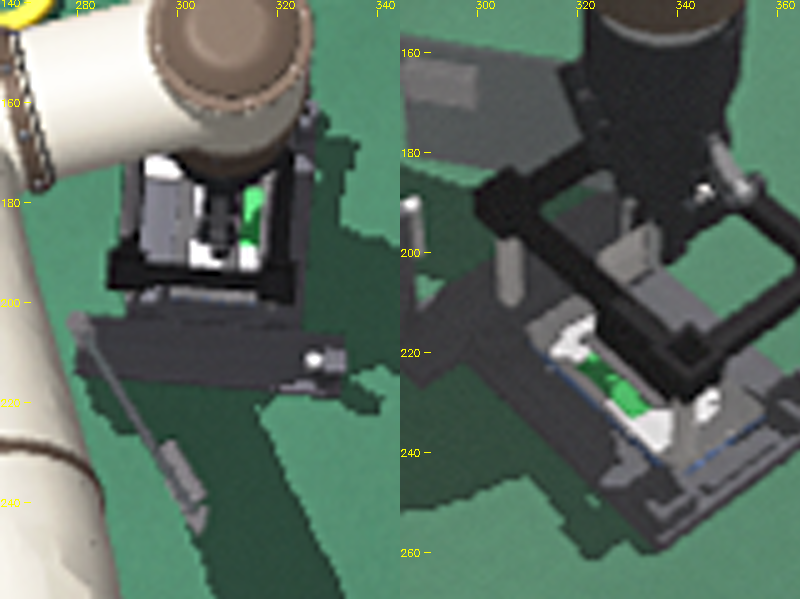

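```bash
python3 - <<'E'
from h import *
t,s=pickle.load(open('m3.pkl','rb'))
tc=lambda L:np.array(L)/5+[264.5,139.5]
sc=lambda L:np.array(L)/5+[284.5,149.5]
for z in(138,144,150):
    o=[(t,[[-70,50,z],[-70,-50,z]],tc([(125,258),(279,270)])),(s,[[-70,-50,z],[70,-50,z]],sc([(102,193),(285,343)]))]
    print(z,*fit(o,[614,5,-.05]),fit(o[:1],[614,5,-.05])[0],fit(o[1:],[614,5,-.05])[0])
E
```

```text
138 [ 6.15742909e+02  1.41479348e+01 -7.91028329e-02] [0.2 2.1 0.6 2.8 1.5 0.6 0.  3.2] [ 6.24070312e+02  1.53043460e+01 -5.65135589e-02] [ 6.07075280e+02  1.73381806e+01 -2.52316455e-02]
144 [ 6.18456025e+02  1.23870523e+01 -8.59162509e-02] [0.6 0.9 0.1 1.8 1.7 0.2 0.2 2.8] [ 6.23073093e+02  1.52694908e+01 -5.64666538e-02] [ 6.10790400e+02  1.37877904e+01 -2.82318682e-02]
150 [ 6.19197939e+02  1.14157900e+01 -8.31817167e-02] [0.8 0.5 0.3 1.2 1.5 1.4 0.3 1.6] [ 6.22075881e+02  1.52333046e+01 -5.64395297e-02] [ 6.14502933e+02  1.02656641e+01 -3.17942249e-02]
```

Emit:
play_rows(series=[[0.0013, 0, 0.0091, 0, 0, 0, 0], [0, 0.003, 0, 0, 0, 0, 0]])

```text
clock: 14.9
position: [613.5, -4.0, 124.2]
ee_rot: [0.02, 0.708, -0.706, -0.017]
contact_force: [-0.3, 0.1, -4.6]
gripper_width: 10.5
```

```bash
python3 -c "
from h import *
goto(614,-3.6,100,-0.055)"
```

```text
turn [-0.007 -3.14  -0.004] j6 -0.31 shift before turn(mm) [-0.4 24.2 -0.3] after turn [ 0.5 24.2  0.4]
turn [ 0.002  0.002 -0.004] j6 -0.31 shift before turn(mm) [-0.4 24.2 -0.3] after turn [-0.5 24.2 -0.4]
pos [613.5  -4.  124.2] F [-0.3  0.1 -4.6] w 10.5 t 14.9
```

Emit:
play_rows(series=[[0, 0.008, 0, 0, 0, 0, 0], [0, 0.008, 0, 0, 0, 0, 0], [0, 0.005, 0, 0, 0, 0, 0], [0, 0.003, 0, 0, 0, 0, 0]])

```text
clock: 15.3
position: [613.4, -4.6, 98.5]
ee_rot: [0.021, 0.708, -0.706, -0.018]
contact_force: [0.0, 1.0, -4.1]
gripper_width: 10.6
```

```bash
python3 -c "
from h import *
goto(614,-3.6,90,-0.055);print(read_state()['wrist_torque'])"
```

```text
turn [-0.008 -3.141 -0.004] j6 -0.31 shift before turn(mm) [-0.5  8.5 -1. ] after turn [0.5 8.5 1. ]
turn [ 0.003  0.    -0.005] j6 -0.31 shift before turn(mm) [-0.5  8.5 -1. ] after turn [-0.5  8.5 -1. ]
pos [613.4  -4.6  98.5] F [ 0.   1.  -4.1] w 10.6 t 15.3
[-0.14988063  0.02772981  0.00433908]
```

Emit:
play_rows(series=[[-0.0005, 0.003, -0.001, 0, 0, 0, 0], [0, 0.003, 0, 0, 0, 0, 0], [0, 0.002, 0, 0, 0, 0, 0], [0, 0.002, 0, 0, 0, 0, 0]])

```text
clock: 15.7
position: [614.0, -3.4, 89.3]
ee_rot: [0.02, 0.707, -0.706, -0.018]
contact_force: [-6.6, 3.0, 12.6]
gripper_width: 10.6
```

Emit:
play_rows(series=[[0, 0, 0, 0, 0, 0, 0.04], [0, 0, 0, 0, 0, 0, 0.04], [0, 0, 0, 0, 0, 0, 0.04], [0, -0.02, 0, 0, 0, 0, 0.04], [0, -0.04, 0, 0, 0, 0, 0.04], [0, -0.05, 0, 0, 0, 0, 0.085], [0, -0.05, 0, 0, 0, 0, 0.085], [0, -0.02, 0, 0, 0, 0, 0.085], [0, 0, 0, 0, 0, 0, 0.085]])

```text
clock: 16.6
position: [616.5, -3.6, 280.6]
ee_rot: [0.024, 0.707, -0.706, -0.012]
contact_force: [-0.0, -0.1, 0.2]
gripper_width: 85.0
```

```bash
python3 -c "
from h import *
goto(451.5,-271.5,180,1.78)"
```

```text
turn [ 0.012  1.31  -0.013] j6 -0.31 shift before turn(mm) [152.5  97.6 276.2] after turn [-227.8  100.6  217. ]
turn [-0.014 -1.832 -0.013] j6 -0.31 shift before turn(mm) [152.5  97.6 276.2] after turn [ 227.8  100.6 -217. ]
pos [616.5  -3.6 280.6] F [-0.  -0.1  0.2] w 85.0 t 16.6
```

Emit:
play_rows(series=[[0, 0, 0, 0, 0.135, 0, 0.085], [0, 0, 0, 0, 0.135, 0, 0.085], [0, 0, 0, 0, 0.135, 0, 0.085], [0, 0, 0, 0, 0.135, 0, 0.085], [0, 0, 0, 0, 0.135, 0, 0.085], [0, 0, 0, 0, 0.135, 0, 0.085], [0, 0, 0, 0, 0.135, 0, 0.085], [0, 0, 0, 0, 0.135, 0, 0.085], [0, 0, 0, 0, 0.135, 0, 0.085], [0, 0, 0, 0, 0.1, 0, 0.085]])

```text
clock: 17.6
position: [613.3, -3.8, 267.7]
ee_rot: [0.462, 0.537, -0.535, -0.461]
contact_force: [0.1, 0.9, -0.4]
gripper_width: 85.3
```

Emit:
play_rows(series=[[-0.028, 0, 0.027, 0, 0, 0, 0.085], [-0.029, 0, 0.028, 0, 0, 0, 0.085], [-0.029, 0, 0.028, 0, 0, 0, 0.085], [-0.029, 0.01, 0.028, 0, 0, 0, 0.085], [-0.029, 0.01, 0.028, 0, 0, 0, 0.085], [-0.029, 0.01, 0.028, 0, 0, 0, 0.085], [-0.029, 0.01, 0.028, 0, 0, 0, 0.085], [-0.02, 0.01, 0.02, 0, 0, 0, 0.085], [0, 0, 0, 0, 0, 0, 0.085]])

```text
clock: 18.5
position: [422.0, -261.2, 202.2]
ee_rot: [-0.457, -0.534, 0.537, 0.466]
contact_force: [-0.6, 0.3, -0.2]
gripper_width: 84.9
```

```bash
python3 - <<'E'
from h import *
goto(451.5,-271.5,110,1.78)
t=get_image('top');s=get_image('scene')
pickle.dump((t,s),open('m4.pkl','wb'))
crop(t,265,140,345,260,5,'/tmp/a.png');crop(s,285,150,375,270,5,'/tmp/b.png')
cv2.imwrite('pics/m4.png',np.hstack([cv2.imread('/tmp/a.png')[:599],cv2.imread('/tmp/b.png')[:599]])[:,:800])
E
```

```text
turn [-0.012 -0.061  0.007] j6 -1.19 shift before turn(mm) [-15.2  91.8 -28.8] after turn [-16.2  92.2 -26.7]
turn [-0.011  3.08  -0.019] j6 -1.19 shift before turn(mm) [-15.2  91.8 -28.8] after turn [16.2 92.2 26.7]
pos [ 422.  -261.2  202.2] F [-0.6  0.3 -0.2] w 84.9 t 18.5
```

View pics/m4.png

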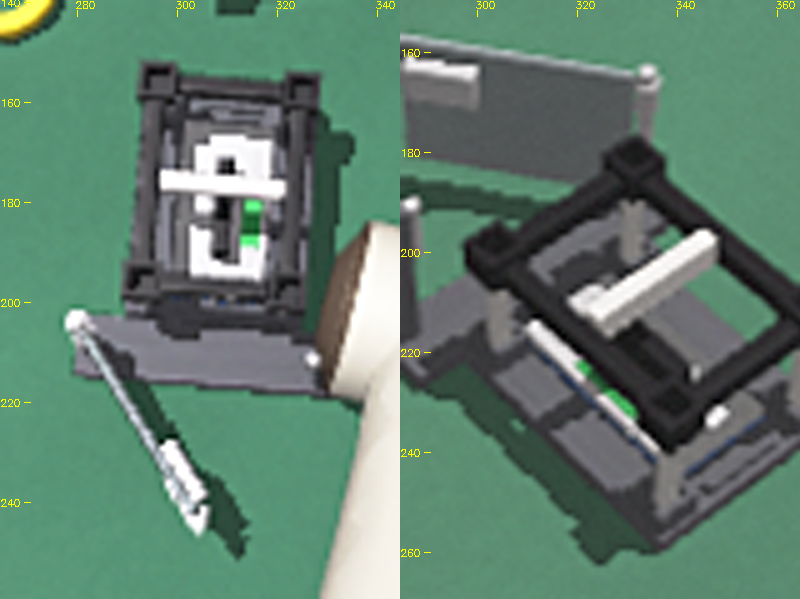

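```bash
python3 - <<'E'
from h import *
t,s=pickle.load(open('m4.pkl','rb'))
tc=lambda L:np.array(L)/5+[264.5,139.5]
sc=lambda L:np.array(L)/5+[284.5,149.5]
C=lambda a,b,z:np.array([[a,b,z],[a,-b,z],[-a,-b,z],[-a,b,z]])
for z in(102,108,114,122):
    L=C(70,50,z);o=[(t,L,tc([(158,83),(301,92),(286,292),(141,280)])),(s,L[1:],sc([(273,400),(93,239),(234,156)]))]
    print(z,fit(o,[614,5,-.05]),fit(o[:1],[614,5,-.05])[0],fit(o[1:],[614,5,-.05])[0])
E
```

```text
102 (array([ 6.12284769e+02,  7.92634027e+00, -5.58661399e-02]), array([0.3, 0.4, 0.1, 0.9, 0. , 0.7, 0.3, 0.9, 0.1, 1.2, 0.9, 1.5, 0.3,
       0.8])) [ 6.14847103e+02  7.26091184e+00 -5.57329833e-02] [ 6.08761855e+02  1.01717748e+01 -5.05831708e-02]
108 (array([ 6.12938874e+02,  6.85165459e+00, -5.34562571e-02]), array([0.1, 0.2, 0.2, 0.2, 0.4, 0.3, 0. , 0.5, 0.1, 0.1, 0.6, 0.4, 0.2,
       0.4])) [ 6.13617763e+02  7.27907325e+00 -5.57515123e-02] [ 6.12302115e+02  6.58828673e+00 -5.10189393e-02]
114 (array([ 6.13569827e+02,  5.61273128e+00, -4.91653604e-02]), array([0.1, 0.7, 0.6, 0.4, 0.9, 0.2, 0.4, 0.1, 0. , 0.9, 0.3, 0.6, 0. ,
       1.5])) [ 6.12389731e+02  7.29738224e+00 -5.58185437e-02] [ 6.15830334e+02  3.03939605e+00 -5.15003152e-02]
122 (array([ 6.13237879e+02,  5.30397994e+00, -4.72503808e-02]), array([0.1, 1.2, 0.7, 1. , 1.2, 0.5, 0.4, 0.2, 0. , 2.9, 0.1, 2.6, 0.2,
       3.6])) [ 6.10754333e+02  7.32210486e+00 -5.60008663e-02] [ 6.20534574e+02 -1.67284355e+00 -5.22337718e-02]
```

Emit:
play_rows(series=[[-0.016, 0, -0.027, -0.012, -0.061, 0.007, 0.085], [0, 0.03, 0, 0, 0, 0, 0.085], [0, 0.03, 0, 0, 0, 0, 0.085], [0, 0.02, 0, 0, 0, 0, 0.085], [0, 0.01, 0, 0, 0, 0, 0.085]])

```text
clock: 19.1
position: [462.6, -270.1, 113.4]
ee_rot: [0.447, 0.554, -0.55, -0.436]
contact_force: [0.2, -0.1, 0.4]
gripper_width: 85.0
```

```bash
python3 - <<'E'
from h import *
goto(451.5,-271.5,36,1.78)
E
```

```text
turn [ 0.013  0.013 -0.008] j6 -1.13 shift before turn(mm) [ 1.7 77.2 12.2] after turn [ 0.9 77.4 11.1]
turn [-0.013 -3.129 -0.021] j6 -1.13 shift before turn(mm) [ 1.7 77.2 12.2] after turn [ -0.9  77.4 -11.1]
pos [ 462.6 -270.1  113.4] F [ 0.2 -0.1  0.4] w 85.0 t 19.1
```

Emit:
play_rows(series=[[0.001, 0, 0.0112, 0.013, 0.013, -0.008, 0.085], [0, 0.02, 0, 0, 0, 0, 0.085], [0, 0.02, 0, 0, 0, 0, 0.085], [0, 0.015, 0, 0, 0, 0, 0.085]])

```text
clock: 19.5
position: [454.6, -271.0, 60.7]
ee_rot: [0.447, 0.551, -0.549, -0.442]
contact_force: [-0.5, 0.3, -0.3]
gripper_width: 84.8
```

```bash
python3 - <<'E'
from h import *
goto(451.5,-271.5,36,1.78)
E
```

```text
turn [ 0.006  0.003 -0.004] j6 -1.13 shift before turn(mm) [ 0.3 24.7  3.2] after turn [ 0.2 24.7  3.1]
turn [-0.006 -3.139 -0.009] j6 -1.13 shift before turn(mm) [ 0.3 24.7  3.2] after turn [-0.2 24.7 -3.1]
pos [ 454.6 -271.    60.7] F [-0.5  0.3 -0.3] w 84.8 t 19.5
```

Emit:
play_rows(series=[[0, 0.012, 0.0035, 0.006, 0.003, -0.004, 0.085], [0, 0.01, 0.001, 0, 0, 0, 0.085], [0, 0.005, 0.001, 0, 0, 0, 0.085], [0, 0.002, 0.0, 0, 0, 0, 0.085]])

```text
clock: 19.9
position: [449.8, -272.3, 31.7]
ee_rot: [0.445, 0.55, -0.549, -0.445]
contact_force: [-0.8, 0.3, -0.5]
gripper_width: 85.2
```

Emit:
play_rows(series=[[0, 0.001, 0, 0, 0, 0, 0.0], [0, 0.001, 0, 0, 0, 0, 0.0], [0, 0.001, 0, 0, 0, 0, 0.0], [0, 0.0, 0, 0, 0, 0, 0.0], [0, 0.0, 0, 0, 0, 0, 0.0], [0, 0, 0, 0, 0, 0, 0.0], [0, 0, 0, 0, 0, 0, 0.0]])

```text
clock: 20.6
position: [451.1, -272.8, 30.2]
ee_rot: [0.447, 0.55, -0.549, -0.444]
contact_force: [-0.2, -0.3, -1.1]
gripper_width: 11.6
```

Emit:
play_rows(series=[[0, -0.015, 0, 0, 0, 0, 0.0], [0, -0.03, 0, 0, 0, 0, 0.0], [0, -0.045, 0, 0, 0, 0, 0.0], [0, -0.045, 0, 0, 0, 0, 0.0], [0, -0.045, 0, 0, 0, 0, 0.0], [0, -0.045, 0, 0, 0, 0, 0.0], [0, 0, 0, 0, 0, 0, 0.0]])

```text
clock: 21.3
position: [444.4, -270.0, 254.1]
ee_rot: [-0.439, -0.547, 0.55, 0.453]
contact_force: [0.9, -0.4, -3.3]
gripper_width: 11.1
```

```bash
python3 -c "
from h import *
goto(613.3,6,270,-0.055)"
```

```text
turn [-0.022  1.831 -0.005] j6 -1.13 shift before turn(mm) [ 236.1  -16.3 -221.3] after turn [153.5 -15.9 284.8]
turn [-0.005 -1.311  0.021] j6 -1.13 shift before turn(mm) [ 236.1  -16.3 -221.3] after turn [-153.5  -15.9 -284.8]
pos [ 444.4 -270.   254.1] F [ 0.9 -0.4 -3.3] w 11.1 t 21.3
```

Emit:
play_rows(series=[[0, -0.002, 0, 0, -0.135, 0, 0], [0, -0.002, 0, 0, -0.135, 0, 0], [0, -0.002, 0, 0, -0.135, 0, 0], [0, -0.002, 0, 0, -0.135, 0, 0], [0, -0.002, 0, 0, -0.135, 0, 0], [0, -0.002, 0, 0, -0.135, 0, 0], [0, -0.002, 0, 0, -0.135, 0, 0], [0, -0.002, 0, 0, -0.135, 0, 0], [0, -0.002, 0, 0, -0.135, 0, 0], [0, -0.002, 0, 0, -0.1, 0, 0]])

```text
clock: 22.3
position: [432.3, -261.6, 251.7]
ee_rot: [-0.018, 0.72, -0.694, -0.02]
contact_force: [0.3, 0.2, -5.3]
gripper_width: 12.0
```

```bash
python3 -c "
from h import *
goto(613.3,6,270,-0.055)"
```

```text
turn [ 0.085 -3.088 -0.054] j6 0.24 shift before turn(mm) [-179.2  -18.3 -268.7] after turn [166.  -18.3 277.1]
turn [0.035 0.052 0.055] j6 0.24 shift before turn(mm) [-179.2  -18.3 -268.7] after turn [-166.   -18.3 -277.1]
pos [ 432.3 -261.6  251.7] F [ 0.3  0.2 -5.3] w 12.0 t 22.3
```

Emit:
play_rows(series=[[0, -0.01, 0, 0.035, 0.052, 0.055, 0], [-0.022, 0, -0.037, 0, 0, 0, 0], [-0.022, 0, -0.037, 0, 0, 0, 0], [-0.022, 0, -0.037, 0, 0, 0, 0], [-0.022, 0, -0.037, 0, 0, 0, 0], [-0.022, 0, -0.037, 0, 0, 0, 0], [-0.022, 0, -0.037, 0, 0, 0, 0], [-0.022, 0, -0.037, 0, 0, 0, 0], [-0.01, 0, -0.012, 0, 0, 0, 0], [0, 0, 0, 0, 0, 0, 0]])

```text
clock: 23.3
position: [604.4, 12.4, 233.0]
ee_rot: [0.007, 0.71, -0.703, -0.039]
contact_force: [0.4, -0.7, -4.4]
gripper_width: 11.5
```

```bash
python3 -c "
from h import *
goto(613.3,6,165,-0.055)"
```

```text
turn [-0.072  3.131  0.012] j6 -0.33 shift before turn(mm) [-12.4  67.5   6.4] after turn [ 9.2 68.  -5.9]
turn [ 0.008 -0.009  0.046] j6 -0.33 shift before turn(mm) [-12.4  67.5   6.4] after turn [-9.2 68.   5.9]
pos [604.4  12.4 233. ] F [ 0.4 -0.7 -4.4] w 11.5 t 23.3
```

Emit:
play_rows(series=[[-0.009, 0, 0.006, 0.008, -0.009, 0.046, 0], [0, 0.02, 0, 0, 0, 0, 0], [0, 0.02, 0, 0, 0, 0, 0], [-0.004, 0.005, 0, 0, 0, 0.02, 0], [0, 0, 0, 0, 0, 0, 0]])

```text
clock: 23.8
position: [609.2, 1.9, 177.0]
ee_rot: [-0.022, -0.706, 0.708, 0.02]
contact_force: [-0.7, -0.6, -5.8]
gripper_width: 11.1
```

```bash
python3 -c "
from h import *
goto(613.3,6,160,-0.055)"
```

```text
turn [ 0.004  3.137 -0.004] j6 -0.33 shift before turn(mm) [-3.8 17.  -4.4] after turn [ 3.9 17.   4.3]
turn [-0.003 -0.004 -0.002] j6 -0.33 shift before turn(mm) [-3.8 17.  -4.4] after turn [-3.9 17.  -4.3]
pos [609.2   1.9 177. ] F [-0.7 -0.6 -5.8] w 11.1 t 23.8
```

Emit:
play_rows(series=[[-0.004, 0.008, -0.0043, 0, -0.004, 0, 0], [0, 0.006, 0, 0, 0, 0, 0], [0, 0, 0, 0, 0, 0, 0]])

```text
clock: 24.1
position: [611.9, 4.6, 160.8]
ee_rot: [-0.02, -0.706, 0.708, 0.021]
contact_force: [-1.1, 0.3, -4.5]
gripper_width: 11.3
```

```bash
python3 - <<'E'
from h import *
goto(613.3,6,130,-0.055)
t=get_image('top');s=get_image('scene')
pickle.dump((t,s),open('m5.pkl','wb'))
crop(t,265,140,345,260,5,'/tmp/a.png');crop(s,285,140,375,260,5,'/tmp/b.png')
cv2.imwrite('pics/m5.png',np.hstack([cv2.imread('/tmp/a.png')[:599],cv2.imread('/tmp/b.png')[:599]])[:,:800])
E
```

```text
turn [-3.000e-03  3.139e+00 -5.000e-03] j6 -0.33 shift before turn(mm) [-1.4 30.8 -1.5] after turn [ 1.3 30.8  1.4]
turn [-0.003 -0.002  0.002] j6 -0.33 shift before turn(mm) [-1.4 30.8 -1.5] after turn [-1.3 30.8 -1.4]
pos [611.9   4.6 160.8] F [-1.1  0.3 -4.5] w 11.3 t 24.1
```

View pics/m5.png

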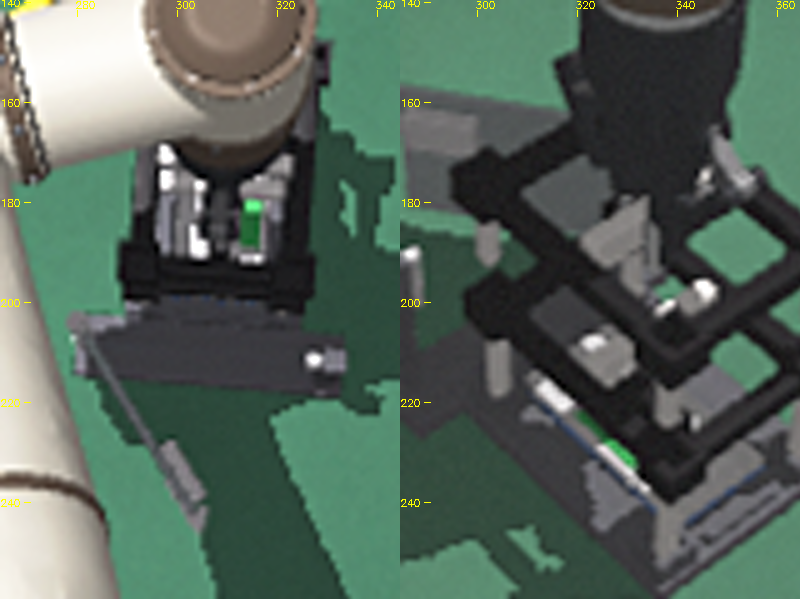

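```bash
python3 - <<'E'
from h import *
t,s=pickle.load(open('m5.pkl','rb'))
tc=lambda L:np.array(L)/5+[264.5,139.5]
sc=lambda L:np.array(L)/5+[284.5,139.5]
for z in(194,199,204):
    o=[(t,[[-70,50,z],[-70,-50,z]],tc([(137.5,263),(295,276)])),(s,[[-70,-50,z],[70,-50,z]],sc([(80,165),(277,333)]))]
    print(z,*fit(o,[614,5,-.05]),fit(o[:1],[614,5,-.05])[0],fit(o[1:],[614,5,-.05])[0])
# predicted pixels (crop coords) for short at (612,4.6) and for tall home
for n,L in(("rim",[[-70,-50,199],[70,-50,199]]),("foot",[[-70,-50,130.8],[70,-50,130.8]])):
    P=pts([612,4.6,-.055],L); print(n,(proj(t,P)-[264.5,139.5])*5,(proj(s,P)-[284.5,139.5])*5)
E
```

```text
194 [ 6.08968127e+02  7.12018437e+00 -4.61567193e-02] [0.2 1.  0.2 0.5 1.1 1.9 0.3 0.4] [ 6.11406569e+02  5.52455706e+00 -6.11220104e-02] [ 6.05556522e+02  8.50949469e+00 -3.41613879e-02]
199 [ 6.10156365e+02  5.81848065e+00 -5.33934005e-02] [0.  0.3 0.1 0.  1.1 0.8 0.5 0.4] [ 6.10589607e+02  5.53068462e+00 -6.11264975e-02] [ 6.08901987e+02  5.43849598e+00 -3.78852969e-02]
204 [ 6.10868532e+02  4.65000407e+00 -5.08991850e-02] [0.4 0.2 0.6 0.5 0.8 0.2 0.5 1.4] [ 6.09772659e+02  5.53700331e+00 -6.11280990e-02] [ 6.12260471e+02  2.33634694e+00 -4.12395660e-02]
rim [[297.42633454 273.42088679]
 [312.64232168  58.98746184]] [[ 86.01919423 171.9075263 ]
 [275.22020173 334.42770069]]
foot [[292.6309422  289.71968313]
 [307.13132061  86.19771053]] [[ 90.55006229 263.58716614]
 [269.6151454  424.21322726]]
```

Emit:
play_rows(series=[[-0.0015, 0.008, -0.0012, 0, 0, 0, 0], [0, 0.008, 0, 0, 0, 0, 0], [0, 0.005, 0, 0, 0, 0, 0]])

```text
clock: 24.5
position: [615.6, 6.3, 141.4]
ee_rot: [-0.022, -0.706, 0.707, 0.018]
contact_force: [-1.3, -0.3, -3.8]
gripper_width: 11.3
```

```bash
python3 -c "
from h import *
goto(613,5.6,120,-0.055)"
```

```text
turn [ 7.00e-03  3.14e+00 -3.00e-03] j6 -0.33 shift before turn(mm) [ 2.7 21.4  0.8] after turn [-2.6 21.4 -0.8]
turn [-0.002 -0.001 -0.005] j6 -0.33 shift before turn(mm) [ 2.7 21.4  0.8] after turn [ 2.6 21.4  0.8]
pos [615.6   6.3 141.4] F [-1.3 -0.3 -3.8] w 11.3 t 24.5
```

Emit:
play_rows(series=[[0.003, 0.002, 0.0008, 0, 0, -0.004, 0], [0.0005, 0.004, 0, 0, 0, 0, 0], [0, 0.004, 0, 0, 0, 0, 0], [0.0005, 0.003, 0, 0, 0, 0, 0]])

```text
clock: 24.9
position: [612.4, 5.7, 127.5]
ee_rot: [-0.021, -0.706, 0.708, 0.019]
contact_force: [1.0, -0.0, -3.7]
gripper_width: 11.3
```

```bash
python3 -c "
from h import *
goto(613,5.6,120,-0.055)"
```

```text
turn [ 5.000e-03  3.141e+00 -3.000e-03] j6 -0.33 shift before turn(mm) [-0.5  7.5  0.1] after turn [ 0.6  7.5 -0.1]
turn [-0.002 -0.    -0.003] j6 -0.33 shift before turn(mm) [-0.5  7.5  0.1] after turn [-0.6  7.5  0.1]
pos [612.4   5.7 127.5] F [ 1.  -0.  -3.7] w 11.3 t 24.9
```

Emit:
play_rows(series=[[-0.0005, 0.003, 0, 0, 0, 0, 0], [0, 0.002, 0, 0, 0, 0, 0], [0, 0.002, 0, 0, 0, 0, 0], [0, 0.002, 0, 0, 0, 0, 0]])

```text
clock: 25.3
position: [612.9, 5.4, 120.0]
ee_rot: [-0.02, -0.706, 0.708, 0.018]
contact_force: [-5.3, 0.7, 11.5]
gripper_width: 11.2
```

Emit:
play_rows(series=[[0, 0, 0, 0, 0, 0, 0.04], [0, 0, 0, 0, 0, 0, 0.04], [0, 0, 0, 0, 0, 0, 0.04], [0, -0.02, 0, 0, 0, 0, 0.04], [0, -0.04, 0, 0, 0, 0, 0.04], [0, -0.05, 0, 0, 0, 0, 0.0], [0, -0.05, 0, 0, 0, 0, 0.0], [0, 0, 0, 0, 0, 0, 0.0]])

```text
clock: 26.1
position: [614.2, 5.4, 288.4]
ee_rot: [-0.022, -0.705, 0.708, 0.016]
contact_force: [0.9, -0.2, -0.3]
gripper_width: 0.3
```

```bash
python3 - <<'E'
from h import *
b=[614,4.9,-.055]
t=pickle.load(open('m4.pkl','rb'))[0]
f=unproj(t,np.array([[195,528],[78,321]])/5+[264.5,139.5],120)   # gate free edge, hinge
h=pts(b,[[-105,90,0]])[0]; print('gate end',f.round(0),'hinge',h.round(1))
d=f[0]-f[1]; ang=np.arctan2(d[1],d[0]); print('gate angle',(-np.pi/2-.055-ang)%(2*np.pi))
for g in(1.15,1.0,.8,.6,.4,.2,.1,0):
    w=-np.pi/2-.055-g; u=np.array([np.cos(w),np.sin(w)]); n=np.array([u[1],-u[0]]) # along gate, outer normal
    c=h[:2]+105*u+(3+15)*n; print(g,c.round(1),n.round(2))
goto(c[0],c[1],85,-.055)
print(R.from_quat(read_state()['ee_rot']).as_matrix().round(2))
t=get_image('top');s=get_image('scene');pickle.dump((t,s),open('m6.pkl','wb'))
E
```

```text
gate end [[381.  20. 120.]
 [517. 101. 120.]] hinge [514.1 100.5   0. ]
gate angle 0.9766858735557078
1.15 [409.6  79.8] [-0.36  0.93]
1.0 [413.9  64.4] [-0.49  0.87]
0.8 [423.1  45.2] [-0.66  0.75]
0.6 [435.9  28.2] [-0.79  0.61]
0.4 [451.8  14.1] [-0.9   0.44]
0.2 [470.2   3.5] [-0.97  0.25]
0.1 [ 4.801e+02 -4.000e-01] [-0.99  0.15]
0 [490.4  -3.3] [-1.    0.05]
turn [-0.014 -3.14   0.007] j6 -0.33 shift before turn(mm) [124.9 202.4  14.4] after turn [-123.2  203.4  -15.5]
turn [-0.004  0.001 -0.009] j6 -0.33 shift before turn(mm) [124.9 202.4  14.4] after turn [123.2 203.4  15.5]
pos [614.2   5.4 288.4] F [ 0.9 -0.2 -0.3] w 0.3 t 26.1
[[-1.    0.01 -0.05]
 [ 0.05 -0.   -1.  ]
 [-0.01 -1.    0.  ]]
```

Emit:
play_rows(series=[[0.036, 0, -0.015, 0, 0, 0, 0], [0.036, 0, -0.015, 0, 0, 0, 0], [0.036, 0, -0.015, 0, 0, 0, 0], [0.036, 0, -0.015, 0, 0, 0, 0], [0.036, 0, -0.015, 0, 0, 0, 0], [0.036, 0, -0.015, 0, 0, 0, 0], [0, 0, 0, 0, 0, 0, 0]])

```text
clock: 26.9
position: [388.8, 107.7, 268.3]
ee_rot: [-0.012, -0.702, 0.712, 0.03]
contact_force: [0.4, 0.4, 0.2]
gripper_width: -0.4
```

```bash
python3 - <<'E'
from h import *
goto(400,107,85,-.055)
t=get_image('top');s=get_image('scene');pickle.dump((t,s),open('m6.pkl','wb'))
crop(t,265,140,345,260,5,'/tmp/a.png');crop(s,290,140,380,260,5,'/tmp/b.png')
cv2.imwrite('pics/m6.png',np.hstack([cv2.imread('/tmp/a.png')[:599],cv2.imread('/tmp/b.png')[:599]])[:,:800])
E
```

```text
turn [-0.041  3.137 -0.023] j6 -0.73 shift before turn(mm) [-16.  182.9  -2.6] after turn [ 1.120e+01  1.833e+02 -1.000e-01]
turn [-0.014 -0.005  0.026] j6 -0.73 shift before turn(mm) [-16.  182.9  -2.6] after turn [-1.120e+01  1.833e+02  1.000e-01]
pos [388.8 107.7 268.3] F [0.4 0.4 0.2] w -0.4 t 26.9
```

View pics/m6.png

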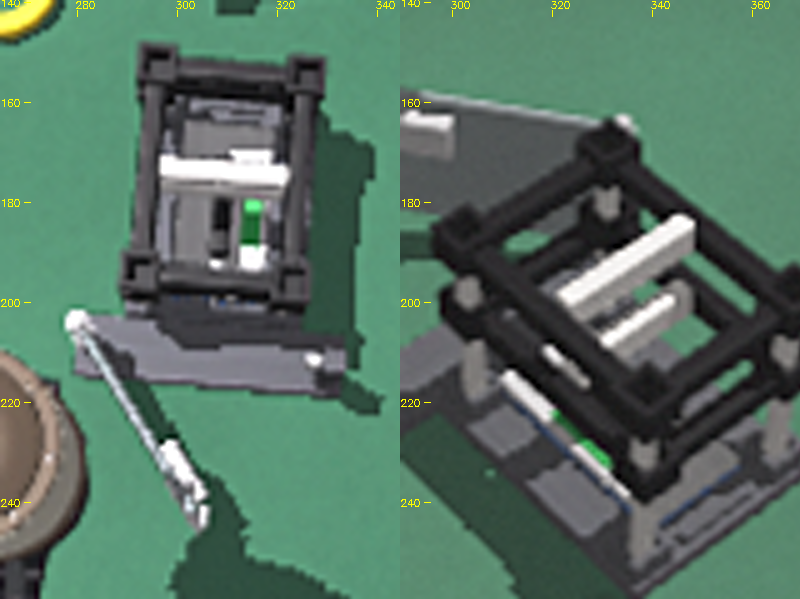

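```bash
python3 - <<'E'
from h import *
t,s=pickle.load(open('m6.pkl','rb'))
tc=lambda L:np.array(L)/5+[264.5,139.5]
sc=lambda L:np.array(L)/5+[289.5,139.5]
C=lambda a,b,z:np.array([[a,b,z],[a,-b,z],[-a,-b,z],[-a,b,z]])
for z in(152,158,164,172):
    L=C(70,50,z);o=[(t,L,tc([(158,63),(305,73),(291,277),(139,270)])),(s,L[1:],sc([(248,386),(63,226),(210,136)]))]
    p,r=fit(o,[614,5,-.05]);print(z,p,r.max(),r.mean())
E
```

```text
152 [ 6.11683668e+02  7.06207427e+00 -5.86274712e-02] 2.0 0.8285714285714286
158 [ 6.12163898e+02  6.29516141e+00 -5.44994609e-02] 1.2 0.37857142857142856
164 [ 6.13130398e+02  4.79526316e+00 -4.99064488e-02] 0.9 0.4857142857142857
172 [ 6.13008593e+02  4.23205263e+00 -4.90306157e-02] 2.9 1.0571428571428572
```

Emit:
play_rows(series=[[-0.011, 0.02, 0, -0.014, -0.005, 0.026, 0], [0, 0.04, 0, 0, 0, 0, 0], [0, 0.04, 0, 0, 0, 0, 0], [0, 0.04, 0, 0, 0, 0, 0], [0, 0.03, 0, 0, 0, 0, 0], [0, 0.0, 0, 0, 0, 0, 0]])

```text
clock: 27.6
position: [409.1, 104.2, 90.6]
ee_rot: [-0.024, -0.706, 0.708, 0.021]
contact_force: [0.7, -0.3, -0.1]
gripper_width: 0.2
```

```bash
python3 - <<'E'
from h import *
goto(410,79,85,-.055)
E
```

```text
turn [ 0.006  3.134 -0.004] j6 -0.71 shift before turn(mm) [-2.4  5.7 25.1] after turn [  2.2   5.6 -25.1]
turn [-0.002 -0.008 -0.004] j6 -0.71 shift before turn(mm) [-2.4  5.7 25.1] after turn [-2.2  5.6 25.1]
pos [409.1 104.2  90.6] F [ 0.7 -0.3 -0.1] w 0.2 t 27.6
```

Emit:
play_rows(series=[[-0.001, 0.003, 0.013, 0, -0.008, 0, 0], [-0.001, 0.002, 0.012, 0, 0, 0, 0], [-0.005, 0, 0.015, 0, 0, 0, 0], [-0.005, 0, 0.009, 0, 0, 0, 0], [-0.005, 0, 0.009, 0, 0, 0, 0], [-0.007, 0, 0.008, 0, 0, 0, 0], [-0.007, 0, 0.008, 0, 0, 0, 0], [-0.008, 0, 0.007, 0, 0, 0, 0], [-0.008, 0, 0.006, 0, 0, 0, 0]])

```text
clock: 28.5
position: [460.0, 9.7, 89.8]
ee_rot: [-0.024, -0.706, 0.707, 0.016]
contact_force: [-0.1, 0.6, -0.2]
gripper_width: 0.1
```

```bash
python3 - <<'E'
from h import *
goto(470,3.5,85,-.055)
E
```

```text
turn [ 1.60e-02  3.14e+00 -1.00e-03] j6 -0.44 shift before turn(mm) [-10.3   4.9   5.6] after turn [10.3  4.8 -5.6]
turn [-0.001 -0.001 -0.01 ] j6 -0.44 shift before turn(mm) [-10.3   4.9   5.6] after turn [-10.3   4.8   5.6]
pos [460.    9.7  89.8] F [-0.1  0.6 -0.2] w 0.1 t 28.5
```

Emit:
play_rows(series=[[-0.006, 0.002, 0.003, 0, 0, -0.008, 0], [-0.006, 0.001, 0.003, 0, 0, 0, 0], [-0.005, 0, 0.002, 0, 0, 0, 0], [-0.005, 0, 0.002, 0, 0, 0, 0]])

```text
clock: 28.9
position: [482.6, -3.1, 85.9]
ee_rot: [-0.02, -0.706, 0.707, 0.021]
contact_force: [-5.6, 5.1, 1.0]
gripper_width: 0.2
```

Emit:
play_rows(series=[[-0.004, 0, 0.001, 0, 0, 0, 0], [-0.004, 0, 0.001, 0, 0, 0, 0], [-0.003, 0, 0, 0, 0, 0, 0]])

```text
clock: 29.2
position: [491.8, -6.3, 85.4]
ee_rot: [-0.018, -0.706, 0.708, 0.023]
contact_force: [-13.0, 4.4, 10.9]
gripper_width: -0.0
```

Emit:
play_rows(series=[[-0.003, 0, 0, 0, 0, 0, 0], [-0.002, 0, 0, 0, 0, 0, 0]])

```text
clock: 29.4
position: [491.2, -6.7, 85.9]
ee_rot: [-0.013, -0.705, 0.708, 0.027]
contact_force: [-8.4, 4.0, 6.8]
gripper_width: 0.3
```

```bash
python3 - <<'E'
from h import *
goto(470,3.5,85,-.055)
t=get_image('top');s=get_image('scene');pickle.dump((t,s),open('m7.pkl','wb'))
crop(t,265,180,345,240,5,'/tmp/a.png');crop(s,285,140,365,260,5,'/tmp/b.png')
a=cv2.imread('/tmp/a.png');a=np.vstack([a,np.zeros((599-len(a),a.shape[1],3),np.uint8)])
cv2.imwrite('pics/m7.png',np.hstack([a,cv2.imread('/tmp/b.png')[:599]])[:,:800])
E
```

```text
turn [-0.031  3.139 -0.007] j6 -0.37 shift before turn(mm) [21.7  1.3 -9. ] after turn [-21.7   0.9   9. ]
turn [-0.004 -0.003  0.02 ] j6 -0.37 shift before turn(mm) [21.7  1.3 -9. ] after turn [21.7  0.9 -9. ]
pos [491.2  -6.7  85.9] F [-8.4  4.   6.8] w 0.3 t 29.4
```

View pics/m7.png

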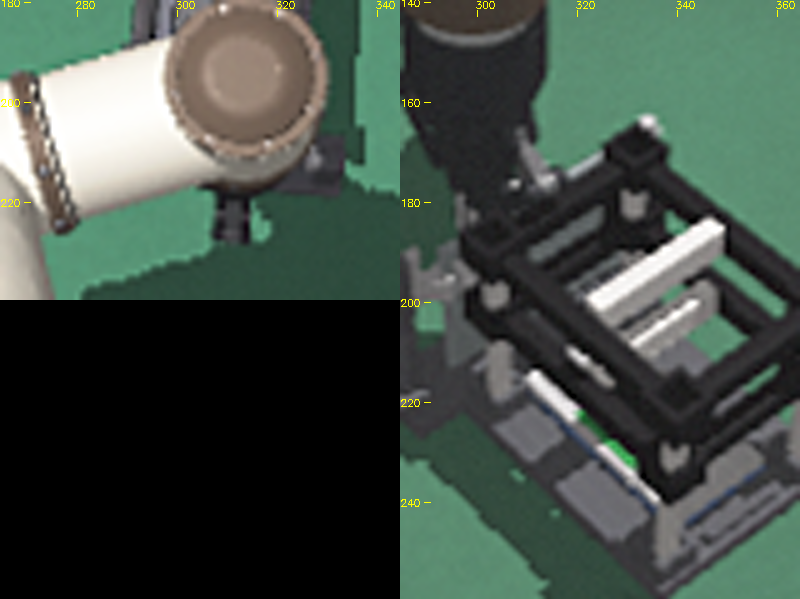

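Emit:
play_rows(series=[[0.02, 0, 0, 0, 0, 0.0, 0], [0.03, 0, 0, 0, 0, 0.02, 0], [0.02, -0.03, 0, 0, 0, 0, 0], [0, -0.04, 0, 0, 0, 0, 0], [0, -0.04, -0.04, 0, 0, 0, 0], [0, -0.03, -0.04, 0, 0, 0, 0], [0, 0, -0.04, 0, 0, 0, 0], [0, 0, 0, 0, 0, 0, 0]])

```text
clock: 30.3
position: [430.5, 118.4, 230.4]
ee_rot: [0.026, 0.707, -0.706, -0.015]
contact_force: [0.8, -0.5, 0.1]
gripper_width: 0.2
```

```bash
python3 - <<'E'
from h import *
goto(470,3.5,85,-.055)
t=get_image('top');s=get_image('scene');pickle.dump((t,s),open('m8.pkl','wb'))
crop(t,265,150,345,230,5,'/tmp/a.png');crop(s,270,130,350,230,6,'/tmp/b.png')
a=cv2.imread('/tmp/a.png');a=np.vstack([a,np.zeros((600-len(a),a.shape[1],3),np.uint8)])
cv2.imwrite('pics/m8.png',np.hstack([a,cv2.imread('/tmp/b.png')[:600]])[:,:800])
b=[614,4.9,-.055]
for g in(0,.05,.1):
  c,sn=np.cos(g),np.sin(g); e=[-105-150*sn,90-150*c,120]
  P=pts(b,[[-105,90,120],e]); print(g,((proj(t,P)-[264.5,149.5])*5).round(0).tolist(),((proj(s,P)-[269.5,129.5])*6+[400,0]).round(0).tolist())
E
```

```text
turn [0.025 3.139 0.004] j6 -0.7 shift before turn(mm) [-43.7 145.9 112.8] after turn [  45.7  145.4 -112.6]
turn [ 0.002 -0.003 -0.016] j6 -0.7 shift before turn(mm) [-43.7 145.9 112.8] after turn [-45.7 145.4 112.6]
pos [430.5 118.4 230.4] F [ 0.8 -0.5  0.1] w 0.2 t 30.3
0 [[79.0, 275.0], [303.0, 292.0]] [[785.0, 211.0], [537.0, 361.0]]
0.05 [[79.0, 275.0], [302.0, 303.0]] [[785.0, 211.0], [527.0, 352.0]]
0.1 [[79.0, 275.0], [300.0, 314.0]] [[785.0, 211.0], [518.0, 342.0]]
```

View pics/m8.png

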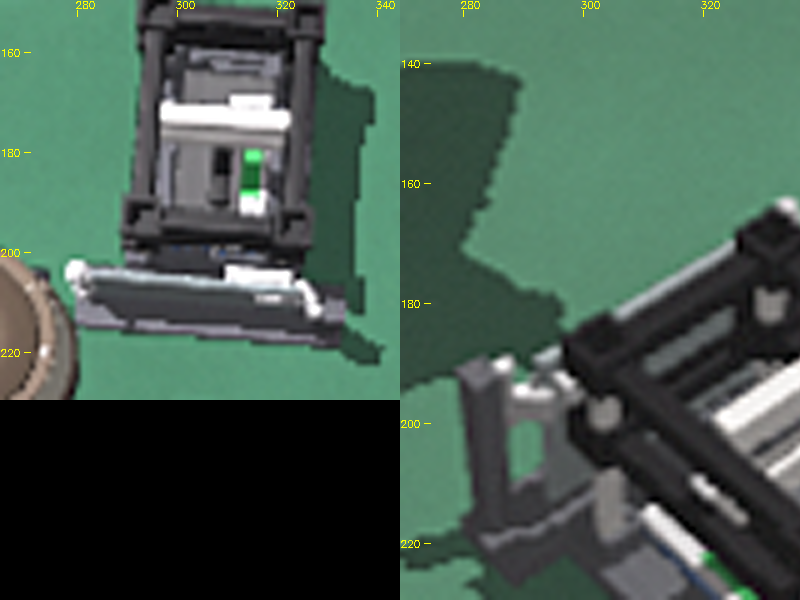

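Emit:
play_rows(series=[[0, 0, 0.035, 0, 0, -0.016, 0], [0, 0, 0.035, 0, 0, 0, 0], [0, 0, 0.035, 0, 0, 0, 0], [0, 0.02, 0.035, 0, 0, 0, 0], [0, 0.04, 0, 0, 0, 0, 0], [0, 0.04, 0, 0, 0, 0, 0], [0, 0.025, 0, 0, 0, 0, 0], [0, 0, 0, 0, 0, 0, 0]])

```text
clock: 31.2
position: [418.8, -37.9, 99.9]
ee_rot: [-0.024, -0.706, 0.707, 0.025]
contact_force: [-0.3, -1.1, 0.9]
gripper_width: -0.0
```

```bash
python3 - <<'E'
from h import *
goto(480,-22,102,-.055)
E
```

```text
turn [-1.000e-03  3.127e+00 -3.000e-03] j6 -0.37 shift before turn(mm) [-60.   -2.2 -20.1] after turn [60.2 -2.1 19.3]
turn [-0.002 -0.015  0.001] j6 -0.37 shift before turn(mm) [-60.   -2.2 -20.1] after turn [-60.2  -2.1 -19.3]
pos [418.8 -37.9  99.9] F [-0.3 -1.1  0.9] w -0.0 t 31.2
```

Emit:
play_rows(series=[[-0.02, -0.001, -0.01, 0, -0.015, 0, 0], [-0.025, -0.001, -0.009, 0, 0, 0, 0], [-0.012, 0, 0, 0, 0, 0, 0], [0, 0, 0, 0, 0, 0, 0]])

```text
clock: 31.6
position: [478.1, -25.4, 103.9]
ee_rot: [-0.02, -0.706, 0.708, 0.021]
contact_force: [0.4, -0.3, -0.1]
gripper_width: -0.2
```

Emit:
play_rows(series=[[-0.004, 0, 0, 0, 0, 0, 0], [-0.004, 0, 0, 0, 0, 0, 0]])

```text
clock: 31.8
position: [484.9, -26.8, 104.7]
ee_rot: [-0.02, -0.706, 0.708, 0.021]
contact_force: [0.2, -0.8, 0.7]
gripper_width: 0.1
```

Emit:
play_rows(series=[[-0.004, 0, 0, 0, 0, 0, 0], [-0.003, 0, 0, 0, 0, 0, 0], [-0.003, 0, 0, 0, 0, 0, 0]])

```text
clock: 32.1
position: [491.1, -28.1, 104.6]
ee_rot: [-0.018, -0.705, 0.708, 0.024]
contact_force: [-10.3, 4.0, 6.0]
gripper_width: -0.2
```

Emit:
play_rows(series=[[-0.007, 0, 0, 0, 0, 0, 0], [-0.007, 0, 0, 0, 0, 0, 0]])

```text
clock: 32.3
position: [490.6, -30.4, 102.6]
ee_rot: [-0.007, -0.704, 0.709, 0.037]
contact_force: [-17.5, 6.1, 14.4]
gripper_width: -0.2
```

Emit:
play_rows(series=[[0.02, 0, 0, 0, 0, 0.0, 0], [0.03, 0, 0, 0, 0, 0.02, 0], [0.02, -0.03, 0, 0, 0, 0, 0], [0, -0.04, -0.02, 0, 0, 0, 0], [0, -0.04, -0.04, 0, 0, 0, 0], [0, 0, -0.045, 0, 0, 0, 0], [0, 0, -0.045, 0, 0, 0, 0], [0, 0, 0, 0, 0, 0, 0]])

```text
clock: 33.1
position: [429.1, 125.8, 214.5]
ee_rot: [-0.015, -0.705, 0.708, 0.032]
contact_force: [-0.4, 0.1, 0.0]
gripper_width: -0.1
```

```bash
python3 - <<'E'
from h import *
goto(470,3.5,85,-.055)
t=get_image('top');s=get_image('scene');t8,s8=pickle.load(open('m8.pkl','rb'))
for n,a,b,(x0,y0,x1,y1) in(('top',t,t8,(290,140,345,220)),('scene',s,s8,(280,160,345,260))):
    d=np.abs(a['color'].astype(int)-b['color'])[y0:y1,x0:x1].max(2); print(n,(d>40).sum(),d.max())
crop(t,275,190,345,225,11,'pics/m9.png')
b=[614,4.9,-.055]
for g in(0,.03,.06,.1):
  e=[[-105-r*np.sin(g)+k*3*np.cos(g),90-r*np.cos(g)-k*3*np.sin(g),120] for r,k in((40,1),(40,-1),(145,1),(145,-1))]
  print(g,((proj(t,pts(b,e))-[274.5,189.5])*11).round(0).tolist())
E
```

```text
turn [-0.036  3.13  -0.008] j6 -0.7 shift before turn(mm) [-51.9 128.9 118.6] after turn [  47.6  129.5 -119.8]
turn [-0.005 -0.011  0.023] j6 -0.7 shift before turn(mm) [-51.9 128.9 118.6] after turn [-47.6 129.5 119.8]
pos [429.1 125.8 214.5] F [-0.4  0.1  0. ] w -0.1 t 33.1
top 6 122
scene 127 84
0 [[196.0, 165.0], [195.0, 184.0], [540.0, 191.0], [539.0, 210.0]]
0.03 [[196.0, 169.0], [194.0, 188.0], [539.0, 205.0], [537.0, 225.0]]
0.06 [[196.0, 173.0], [193.0, 192.0], [538.0, 219.0], [535.0, 239.0]]
0.1 [[196.0, 178.0], [192.0, 197.0], [536.0, 238.0], [532.0, 257.0]]
```

```bash
python3 - <<'E'
from h import *
t=get_image('top');t8,_=pickle.load(open('m8.pkl','rb'))
d=np.abs(t['color'].astype(int)-t8['color']).max(2); v,u=np.where(d[140:220,290:345]>40); print([(a+290,b+140) for a,b in zip(u,v)])
for r in(40,70,100,145):
    p=[proj(t,pts([614,4.9,-.055],[[-105-r*np.sin(g),90-r*np.cos(g),120]]))[0] for g in(0,.06)]
    c=int(round(p[0][0])); print(r,c,'row g=0',p[0][1].round(1),'g=.06',p[1][1].round(1),[int(x) for x in t['color'][200:218,c].mean(1)])
print(t['color'][200:216,318:334].mean(2).astype(int))
E
```

```text
[(np.int64(301), np.int64(205)), (np.int64(324), np.int64(206)), (np.int64(319), np.int64(209)), (np.int64(320), np.int64(209)), (np.int64(319), np.int64(210)), (np.int64(320), np.int64(210))]
40 292 row g=0 205.4 g=.06 206.1 [72, 141, 80, 74, 157, 204, 122, 64, 72, 69, 65, 64, 62, 58, 130, 113, 61, 110]
70 301 row g=0 206.1 g=.06 207.3 [65, 63, 59, 58, 38, 232, 188, 91, 68, 74, 68, 63, 64, 62, 55, 142, 83, 106]
100 310 row g=0 206.7 g=.06 208.5 [85, 92, 55, 222, 219, 225, 227, 133, 69, 73, 74, 67, 64, 64, 54, 129, 149, 75]
145 324 row g=0 207.7 g=.06 210.3 [20, 25, 33, 55, 44, 21, 177, 250, 162, 112, 129, 81, 57, 60, 64, 62, 55, 137]
[[ 47  34  26  25  25  25  20  19  49  60  63  64  63  61  62  64]
 [ 66  30  30  22  20  23  25  24  59  65  64  63  63  62  64  65]
 [ 56  40  61  81  46  31  33  29  60  64  64  62  63  60  63  63]
 [ 62  60  39  46  38  45  55  55  62  64  63  63  62  62  63  64]
 [255 254 250 250 255 153  44  52  58  63  63  63  62  63  64  64]
 [255 255 255 255 255 150  21  78  62  57  61  64  63  64  67  64]
 [234 224 241 246 250 130 177 255 134  42  57  58  54  60  60  56]
 [210 205 226 233 225 187 250 255 236 102  46  58  60  64  65  61]
 [112 117 123 128 128 139 162 172 254 187  75  53  57  60  59  59]
 [224 144 107 115 108 110 112 101 255 255 170  44  89  74  60  62]
 [153 107  91 101  97  97 129 120 233 255 170  56 119 127 118 124]
 [ 64  69  72  76  77  71  81  71 196 255 255 163 131 137 132 135]
 [ 63  65  65  65  66  62  57  47 156 255 250 147 131 136 134 129]
 [ 63  62  63  62  61  62  60  56 101 143 124  94 141 145 139 141]
 [ 62  62  61  61  63  64  64  59  70  60  44  50  83  83  79  81]
 [ 57  57  56  56  60  59  62  61  61  53  44  42  40  39  42  47]]
```

```bash
python3 -c "
from bench import *
job_done()"
```

```text
the job is handed in; nothing more can be done
```

I packed the module in the base bed, rib up, set the tall frame and then the short frame on it, pushed the gate shut, and handed the job in at about 33 s. `job_done()` gives no verdict, so the results below are my own measurements.

- **Module:** it lay about 2.5 mm along and 0.5 mm across from the base centre, and about 0.01 rad off in yaw. I measured this before the frames went over it.
- **Tall frame:** its socket rims fit best at z = 108 mm, the home height, and it sat within about 2 mm of the base centre. I had gripped its bar about 8 mm off-centre. The hover image showed this, and I corrected for it before lowering.
- **Short frame:** its rims fit best at about 158 to 164 mm (home is 158 mm), and it sat within about 1 mm of the tall frame. The touchdown height also matched home.
- **Gate:** its top edge matches an angle of 0 within roughly 0.02 rad. A second, firmer push of about 17 N stopped at the same place, and the gate stayed there when I backed off.
- **Latch:** the bolt appears extended on the inner side of the strike rod. I judged this only from pixels in the top view, so it is the least certain check.
- **Last view:** I took a final top image after the second push, but the 12-picture limit stopped me viewing it. I checked it by pixel values only.
- **Bystanders:** I did not measure them again. No move came near any of them, and the arm ended clear of everything with about zero contact force.

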